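# Set up the fence of a glass cutting table from a tip-out bin

## Robot

A 6-joint arm with a two-finger parallel gripper is mounted at the origin on the work surface. World frame = base frame: x ahead of the robot, y to its left, z up, the work surface at z = 0. Lengths are in m, angles in rad, forces in N, time in s.
With the tool pointing down it reaches from about 0.35 to 0.85 m from the base axis. Payload 8.1 kg.
Tool frame: the origin (TCP) lies midway between the tips of the shut fingers; the grasp point (between the pads) lies 19 mm behind it (robot.tcp_to_grasp is the distance from the TCP to the grasp point, in m); x points along the fingers, y is the direction in which the jaws open and shut, and the axes are right-handed (so a half turn about x gives the same grasp; the last joint's range is limited). The gripper opens to 93 mm and grips with 3 to 60 N. Pads are 15 mm wide; open, the fingers measure 128 mm over their backs; the gripper's body (75 mm by 188 mm) begins 65 mm behind the grasp point.
Start: joints at [-1.238, 0.13, 1.488, -0, 1.523, -0.085], TCP at [0.243, -0.548, 0.219] pointing down, gripper open.
Joint ranges: [-2.96, 2.96], [-0.89, 2.26], [0.02, 2.5], [-1.34, 4.48], [0, 2.73], [-2.66, 2.66]. Speed limits (rad/s): [2.39, 2.39, 2.79, 3.14, 3.14, 3.14].

## Interface

Orientations are given as a rotation vector (axis times angle).
In Python, from plant import robot gives the robot as it stands.
- The arm moves only by the tool play_rows, never from a script. Its argument "plan" is a list of rows, each an object with "slide": the shift along the world's x, y, z as a fraction of full scale, a list of three; "roll": the turn about the world's z as a fraction of full scale; "fingers": the gripper command: -1 is shut, 1 is fully open, values between are in proportion. A call has 1 to 20 rows; each row shifts and turns the commanded pose from where the row before left it; what a row does not reach is not made up. Full scale, the value 1, is 30 mm for a shift and 8 degrees for a turn. A row lasts 1/8 s, in which the tool goes at most 62.5 mm and 10.7 degrees, less where a joint would pass 70% of its speed; a pose out of reach is approached as far as the arm can. A call with a number of a shift or a turn outside -1 to 1 is refused whole. A call with a gripper value outside its range is refused whole. The fingers move at their own pace and stop on an object; "squeeze" is the grip in N (left out, the last holds). Time passes only in rows, so rows that do not move let the fingers close. It gives the time, the measured TCP pose, the force and the opening at its end, in the units of the state.
- robot.read_state(): the state, without advancing time (a new reading comes with each control period).
- robot.read_camera(name): name is "scene" or "top"; returns the picture (384x512x3 uint8, red, green, blue); there is no depth.
- robot.get_calibration(name): a dict with "fx", "fy", "cx", "cy" (pixels), "R" (3x3) and "t" (3): a world point X has camera coordinates R X + t. Camera axes: x right, y down, z forward; pixel columns grow to the right and rows downward; lengths in m; the calibration is good to about 2 mm. A picture is of the moment at which its call begins. get_calibration takes no time and is no camera call.
- robot.close_job(): hands the job in, once; it reports no verdict.
Trained networks look in the newest picture that a camera, given by its name, has taken for a name from the list of things; names that differ only in an ending like _2 or _b are one class to them, and where a whole thing is asked for, a point or a joint stands for the part that bears it (a point fixed in the world has none). Each returns a list of dicts, best first, with "p" (0 to 1); they miss things now and then, are a little off and sometimes report something else, mostly with a low value. They report only what shows in the picture. A call takes as long as a camera call.
- robot.boxes_of(camera, target): "extent" ([centre column, centre row, width, height] in pixels, round what is visible of it).
- robot.regions_of(camera, target): "region" (384x512 bool, what is visible of it) and "extent" ([centre column, centre row, width, height] in pixels, round what is visible of it).
- robot.mark_of(camera, target): "point" ([column, row] in pixels: a listed point, or the origin of a listed thing).
The state is a dict: "t": time; "q": joint angles; "dq": joint speeds; "joint_torque": joint torques, N m; "tool_pos": TCP position; "orientation": TCP orientation; "force": force on the tool from outside, world axes, zero at the start; "wrist_torque": the same for the moment, N m; "opening": finger opening in m.
Only numpy, scipy, OpenCV 4.12 (cv2) and the standard library are available. Lean on these libraries where they do the work, as an engineer would, in place of code of your own. Each camera call takes 0.05 s, during which the arm holds its last target.

## Task

Get the cutting table ready: first lift the small lever on the cutter head all the way up so that the wheel is off the bed, then pull the tip-out bin fully forward, take out every riser plate standing at its back and hang each on a brass screw of the fence of its own, head through the round hole and slid fully down into the narrow slot, tab up. Clear the glass lying on the bed (the clear strip and the turquoise hexagon, whichever is there) into the felt-lined tray, each piece flat on the felt and not on another, and leave the bin pushed shut with the lever still up. Leave the other tools and the bottle where they are.

Things in the scene. Friction and masses are not known exactly. Their poses are not given: they have to be found in the camera images.
- lift_lever (a joint): lever on the front of the cutter head, in rad: 0 = down (the lever points at the robot and slopes 14 degrees down, wheel on the bed), 0.9 = all the way up (37 degrees above level, wheel off the bed). Stiff: it stays where it is left (about 3 N at the tip moves it). It turns about a level axis (the cutter head's y)
- lift_lever_tip (a point): centre of the black grip at the free end of that lever; grip 34 mm long, 20 mm wide (y), 18 mm thick; 84 mm from the pivot. Pinched across its width from above it turns between the fingers as it rises
- lift_lever_pivot (a point): pivot of that lever, 125 mm above the bed; own axes turn with the lever: own -x points along the lever to its tip, y is the pivot's axis. The head's grey block stands 15 mm behind it (+x) and reaches 75 mm above it; a clevis 34 mm wide surrounds it
- tip_bin (a joint): tilt of the sheet-steel bin, in rad: 0 = shut (upright in its rack), 0.45 = tipped fully forward (towards the side its black tab is on) against its stop. Stiff hinge: it stays where it is left (up to about 10 N at the tab to tip it, plates in)
- tip_bin_tab (a point): centre of the grip part of the black pull tab in the middle of the bin's front, near its top: 26 mm wide (along the hinge), 14 mm thick, standing 55 mm out from the front wall (the point is 42 mm out, 13 mm short of the tab's end); 42 mm before and 63 mm above the hinge axis when shut. Pinched across its width from above it turns between the fingers as the bin tips
- tip_bin_pivot (a point): middle of the hinge axis at the bin's lower front edge, 20 mm above the bed; axes turn with the bin: x into the bin (level when shut), y along the hinge, z up the front. Bin 104 deep, 220 wide, 70 mm high, walls 4, floor 5 mm. Plates stand side by side at y = -72, 0, 72 mm in slots at the back (x = 90 to 100 mm) behind a rail and between fins 55 mm high; they stick out of the bin by 66 mm
- bin_rack: fixed grey rack of the bin, 150 x 250 mm, origin at the centre of its underside, front = own -x. Hinge axis at x = -60 mm. A shelf 190 to 202 mm above the bed covers its rear half (x 22 to 75 mm) and bars the plates from above while the bin is shut; a carton and a jar on it reach 232 mm. End cheeks 10 mm thick, 82 mm high in the front half, 190 mm in the rear
- fence: fixed aluminium fence, an upright bar 16 mm thick (x), 340 mm long (y), 86 mm high, with clamp feet and brass knobs at its ends; origin at the centre of the bar's underside; its front face (own -x, 8 mm from the origin) faces the robot
- screw1 (a point): right-hand (fence y = -80 mm) of three brass screws on the fence's front, pointing along its own -x, 70 mm above the bed: shank 7 mm thick, 14 mm long from face to head; head 16 mm across, 7 mm thick (ends 21 mm from the face). Point: on the axis, 7 mm from the face. A fully hung plate has its centre about 1 mm below this point and reaches 48 mm above the fence
- screw2 (a point): middle (fence y = 0) of three brass screws on the fence's front, pointing along its own -x, 70 mm above the bed: shank 7 mm thick, 14 mm long from face to head; head 16 mm across, 7 mm thick (ends 21 mm from the face). Point: on the axis, 7 mm from the face. A fully hung plate has its centre about 1 mm below this point and reaches 48 mm above the fence
- screw3 (a point): left-hand (fence y = +80 mm) of three brass screws on the fence's front, pointing along its own -x, 70 mm above the bed: shank 7 mm thick, 14 mm long from face to head; head 16 mm across, 7 mm thick (ends 21 mm from the face). Point: on the axis, 7 mm from the face. A fully hung plate has its centre about 1 mm below this point and reaches 48 mm above the fence
- riserA_mid (a point): loose off-white plastic riser plate, 75 g, 8 mm thick (own x), 131 mm tall (own z, tab up): body 64 mm wide (y) and 86 mm high, grip tab 30 mm wide and 45 mm high above it. Through keyhole: round hole 24 mm across centred 40 mm above the bottom edge, 11 mm slot up from it to 70 mm. Point: its centre, 65.5 mm above the bottom edge. Starts in the slot at bin y = -72 mm; may be absent
- riserB_mid (a point): riser plate like riserA, starts upright in the slot at bin y = 0; may be absent. Point: its centre. Either face of any plate may go to the fence
- riserC_mid (a point): riser plate like riserA, starts upright in the slot at bin y = +72 mm; may be absent. Point: its centre
- strip_mid (a point): centre of a loose strip of clear seedy glass, 150 (own x) x 40 (own y) x 9 mm, lying flat on the bed; may be absent
- hexagon_mid (a point): centre of a loose regular hexagon of turquoise glass, 60 mm across flats, 69 mm across corners, 9 mm thick, lying flat on the bed; own x points at the middle of a flat, own y at a corner; may be absent
- tray: fixed wooden offcut tray lined with grey felt, 190 (own x) x 250 (own y) x 25 mm high outside, walls 6 mm, origin at the centre of its underside; the floor is 6 mm above the bed
- plier: orange-handled running plier, 200 mm long, lying flat; a bystander, to be left where it is
- square: steel ruler square, blade 200 mm, stock 130 mm, lying flat; a bystander, to be left where it is
- oil: small amber bottle of cutting oil, 44 mm across, 100 mm high, standing behind the fence, origin at its foot; a bystander, to be left where it is
- pen_cutter: brass hand glass cutter, 140 mm long, lying flat; a bystander, to be left where it is
- cork_block: cork block 90 x 55 x 30 mm behind the fence; a bystander, to be left where it is

How it is judged:
On the way, in this order (a step that is already met when the one before it is completed fails the run):
1. the cutter head's lever is all the way up (value of joint lift_lever above 0.78 rad), for 0.2 s.
2. the bin is tipped fully forward (value of joint tip_bin above 0.38 rad), for 0.2 s.
At the end, for the whole second after the job is handed in: Lever up (over 0.78 of 0.9 rad), bin shut (under 0.06 rad); each riser plate present hangs upright (0.12 rad) on its own screw, its centre within 7 mm of the screw point sideways and 7 mm below to 4 mm above it; each glass piece present lies flat (0.1 rad) on the tray's felt, not stacked (value of joint lift_lever above 0.78 rad and value of joint tip_bin below 0.06 rad and ((horizontal distance between riserA_mid and screw1 below 0.007 m and z of riserA_mid in the frame of screw1 between -0.007 and 0.004 m) or (horizontal distance between riserA_mid and screw2 below 0.007 m and z of riserA_mid in the frame of screw2 between -0.007 and 0.004 m) or (horizontal distance between riserA_mid and screw3 below 0.007 m and z of riserA_mid in the frame of screw3 between -0.007 and 0.004 m)) and angle between each of riserA_mid, riserB_mid, riserC_mid's own z axis and vertical below 0.12 rad and ((horizontal distance between riserB_mid and screw1 below 0.007 m and z of riserB_mid in the frame of screw1 between -0.007 and 0.004 m) or (horizontal distance between riserB_mid and screw2 below 0.007 m and z of riserB_mid in the frame of screw2 between -0.007 and 0.004 m) or (horizontal distance between riserB_mid and screw3 below 0.007 m and z of riserB_mid in the frame of screw3 between -0.007 and 0.004 m)) and ((horizontal distance between riserC_mid and screw1 below 0.007 m and z of riserC_mid in the frame of screw1 between -0.007 and 0.004 m) or (horizontal distance between riserC_mid and screw2 below 0.007 m and z of riserC_mid in the frame of screw2 between -0.007 and 0.004 m) or (horizontal distance between riserC_mid and screw3 below 0.007 m and z of riserC_mid in the frame of screw3 between -0.007 and 0.004 m)) and x of strip_mid in the frame of tray between -0.09 and 0.09 m and y of strip_mid in the frame of tray between -0.12 and 0.12 m and z of each of strip_mid, hexagon_mid in the frame of tray below 0.0145 m and angle between each of strip_mid, hexagon_mid's own z axis and vertical below 0.1 rad and x of hexagon_mid in the frame of tray between -0.09 and 0.09 m and y of hexagon_mid in the frame of tray between -0.12 and 0.12 m); the robot touches nothing.
It fails at once if a bystander is pushed more than 50 mm (distance of any of plier, square, oil, pen_cutter, cork_block from where it was at the start of the episode above 0.05 m).
It fails at once if the oil bottle is tipped over (angle between oil's own z axis and vertical above 0.7 rad).
Of riserA, riserB, riserC only 2 to 3 are there at a start; the rules pass over those that are not, and their reading is None.
Of strip, hexagon only 1 to 2 are there at a start; the rules pass over those that are not, and their reading is None.
At some moment in a run one of strip, hexagon may be knocked a few centimetres aside while the robot is not near it.
It also fails if it takes over 210 s, if anything falls off the work surface, if the arm or the gripper's body presses on something with over 40 N, if the wrist force passes 120 N, or if a joint passes its speed limit or range.

## Working session

There is one attempt and no reset: what is moved stays moved. The work goes in short steps, Python scripts to look and compute and a tool call to move; the robot and the scene stay as the last step left them, time stands still between calls to the robot, and variables do not carry over. Pictures are saved under pics/ and viewed, and the job is handed in when it is done.

Besides the shell and the picture viewer there is one more tool, called after "Call:" as name([rows], argument=value, ...), one row to a line, values as JSON. play_rows: Moves the arm, as the interface text tells. Its arguments: {"type":"object","properties":{"plan":{"type":"array","items":{"type":"object","properties":{"slide":{"type":"array","items":{"type":"number","minimum":-1,"maximum":1}},"roll":{"type":"number","minimum":-1,"maximum":1},"fingers":{"type":"number"}}}},"squeeze":{"type":"number"}},"required":["plan"]}

```bash
ls; mkdir -p pics
python3 - <<'E'
from plant import robot
import cv2
print(robot.read_state()); print(robot.tcp_to_grasp)
for n in("scene","top"):
    im=robot.read_camera(n); cv2.imwrite(f"pics/{n}0.png",cv2.resize(im[:,:,::-1],(800,600),interpolation=cv2.INTER_CUBIC)); print(n,robot.get_calibration(n))
E
```

```text
pics
{'t': 0.0, 'q': array([-1.23841119e+00,  1.31136769e-01,  1.48924293e+00, -3.52812234e-05,
        1.52301342e+00, -8.53823889e-02]), 'dq': array([-9.63711092e-04,  3.32318805e-06,  2.28474333e-05, -4.38368428e-04,
        1.38186543e-04,  2.02591716e-04]), 'joint_torque': array([ 8.05003356e-05, -5.59839606e+01, -4.91750693e+01,  7.71704852e-02,
        3.57967685e-02, -1.49921252e-04]), 'tool_pos': array([ 0.24326727, -0.54785953,  0.21762199]), 'orientation': array([ 1.99152071,  0.42402587, -1.9920435 ]), 'force': array([-0.85151204, -0.3154141 , -0.66242347]), 'wrist_torque': array([ 0.00618842, -0.01214398, -0.02200857]), 'opening': 0.0929055302271868}
0.0188
scene {'fx': 368.23847361810607, 'fy': 368.23847361810607, 'cx': 258.1807665939773, 'cy': 196.88776146914924, 'R': array([[-0.55340361,  0.83290516, -0.00366528],
       [ 0.67657599,  0.4469592 , -0.58521142],
       [-0.48578738, -0.32633795, -0.81087247]]), 't': array([ 0.22499574, -0.35101836,  1.61567073])}
top {'fx': 412.82371970723966, 'fy': 412.82371970723966, 'cx': 253.66960888913565, 'cy': 189.83854170223418, 'R': array([[-0.00664407, -0.99993664, -0.00908682],
       [-0.99448534,  0.00755842, -0.10460299],
       [ 0.10466504,  0.00834172, -0.99447255]]), 't': array([0.09660216, 0.53644327, 1.15367775])}
```

View pics/scene0.png

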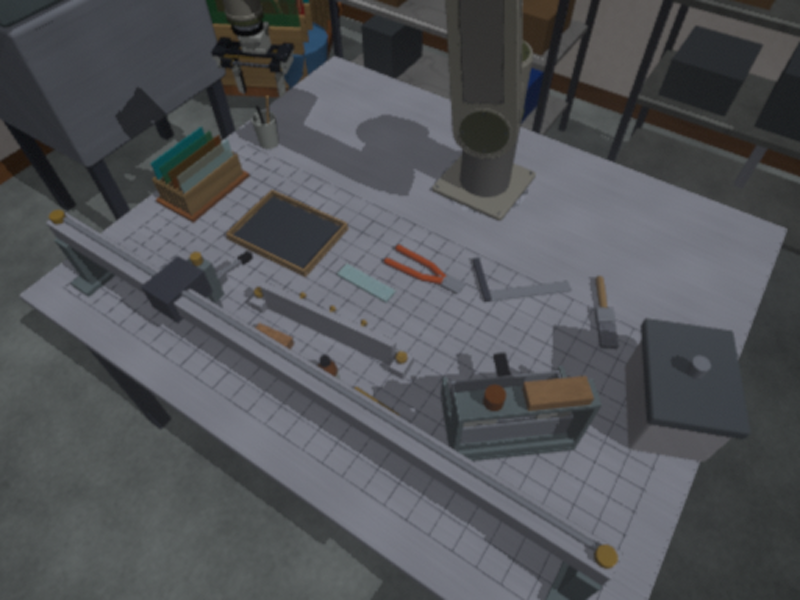

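View pics/top0.png

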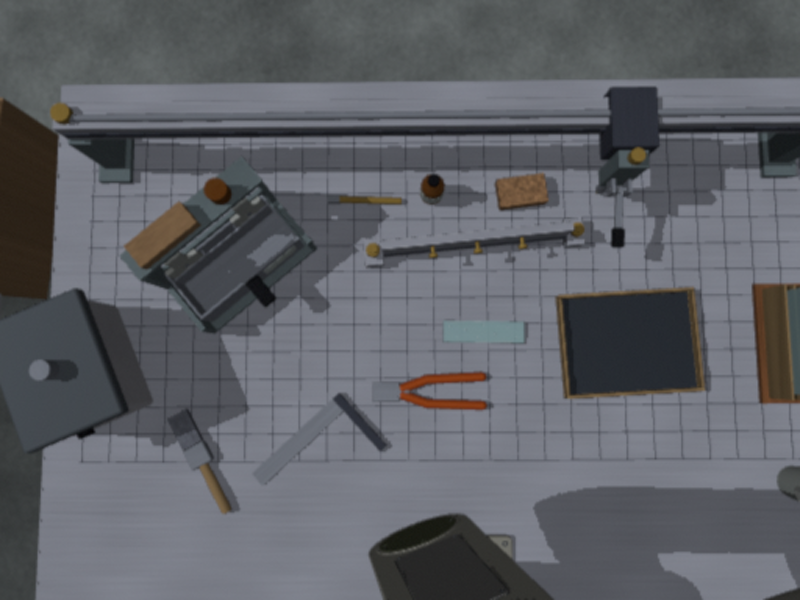

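```bash
cat > h.py <<'E'
from plant import robot
import numpy as np, cv2
C={n:robot.get_calibration(n) for n in("scene","top")}
def ray(n,p):
    c=C[n];d=c["R"].T@np.array([(p[0]-c["cx"])/c["fx"],(p[1]-c["cy"])/c["fy"],1.]);return -c["R"].T@c["t"],d
def atz(n,p,z):
    o,d=ray(n,p);return o+d*(z-o[2])/d[2]
def proj(n,X):
    c=C[n];v=c["R"]@np.asarray(X,float)+c["t"];return np.array([c["fx"]*v[0]/v[2]+c["cx"],c["fy"]*v[1]/v[2]+c["cy"]])
def tri(p1,p2):
    (o1,d1),(o2,d2)=ray("scene",p1),ray("top",p2)
    d1/=np.linalg.norm(d1);d2/=np.linalg.norm(d2)
    s=np.linalg.lstsq(np.c_[d1,-d2],o2-o1,rcond=None)[0];a,b=o1+s[0]*d1,o2+s[1]*d2
    return (a+b)/2,np.linalg.norm(a-b)
def crop(n,box,name,s=None):
    im=robot.read_camera(n)[:,:,::-1];x0,y0,x1,y1=box;im=im[y0:y1,x0:x1]
    s=s or min(800/(x1-x0),600/(y1-y0));cv2.imwrite("pics/"+name,cv2.resize(im,None,fx=s,fy=s,interpolation=cv2.INTER_CUBIC))
E
python3 - <<'E'
from h import *
np.set_printoptions(precision=4,suppress=True)
crop("top",(60,90,220,220),"binc.png")
crop("scene",(270,200,400,300),"binsc.png")
for t in "lift_lever_tip lift_lever_pivot tip_bin_tab tip_bin_pivot bin_rack fence screw1 screw2 screw3 riserA_mid riserB_mid riserC_mid strip_mid hexagon_mid tray".split():
    r=[]
    for n in("top","scene"):
        m=robot.mark_of(n,t); r.append(m[0]["point"] if m else None); print(t,n,[(np.round(x["point"],1),round(x["p"],2)) for x in m[:3]])
    if all(x is not None for x in r): print("   ",*tri(r[1],r[0]))
E
```

```text
lift_lever_tip top [(array([395.2, 154.7]), 0.81)]
lift_lever_tip scene [(array([160.3, 161.8]), 0.44)]
    [ 0.6177 -0.2835  0.1137] 0.007135751447239427
lift_lever_pivot top [(array([396.2, 122.4]), 0.77)]
lift_lever_pivot scene [(array([139.7, 177. ]), 0.5)]
    [ 0.7078 -0.2929  0.1128] 0.001165573802679666
tip_bin_tab top [(array([169.7, 186.5]), 0.85)]
tip_bin_tab scene [(array([319.2, 228.3]), 0.95), (array([268.3, 176.2]), 0.55)]
    [0.54   0.3201 0.0985] 0.002571084284643738
tip_bin_pivot top [(array([163.6, 180.8]), 0.7)]
tip_bin_pivot scene [(array([320.7, 248.9]), 0.59), (array([138.2, 175.2]), 0.51)]
    [0.565  0.3507 0.0313] 0.0006926824130579961
bin_rack top [(array([152.6, 166. ]), 0.91), (array([275.6, 244.8]), 0.73)]
bin_rack scene [(array([325.4, 272.9]), 0.84)]
    [ 0.6137  0.3963 -0.0093] 0.005372354736205296
fence top [(array([304. , 156.4]), 0.79)]
fence scene [(array([209.1, 214.1]), 0.63)]
    [ 0.6403 -0.0577 -0.01  ] 0.00027771850757670586
screw1 top [(array([338.6, 157. ]), 0.95), (array([275.5, 160.9]), 0.9), (array([305.9, 161.4]), 0.84)]
screw1 scene
[... 734 characters left out ...]
ne [(array([307.7, 267.1]), 0.55)]
    [0.6812 0.3566 0.108 ] 0.0014197563632354002
riserB_mid top []
riserB_mid scene [(array([190.1, 193. ]), 0.38)]
riserC_mid top [(array([117.1, 167.3]), 0.67)]
riserC_mid scene [(array([352.9, 264.8]), 0.48)]
    [0.5945 0.464  0.0959] 0.0004547150291669753
strip_mid top [(array([311.1, 210.3]), 0.65)]
strip_mid scene [(array([234.1, 179.5]), 0.72)]
    [ 0.4761 -0.0686  0.0119] 0.008655169228940034
hexagon_mid top []
hexagon_mid scene [(array([179.3, 150.1]), 0.3)]
tray top [(array([152.8, 165.8]), 0.72), (array([400.6, 217.3]), 0.69)]
tray scene [(array([181.7, 149.7]), 0.58), (array([243.7, 259.8]), 0.35)]
    [0.6545 0.155  0.5258] 0.3268456812649991
```

View pics/binc.png

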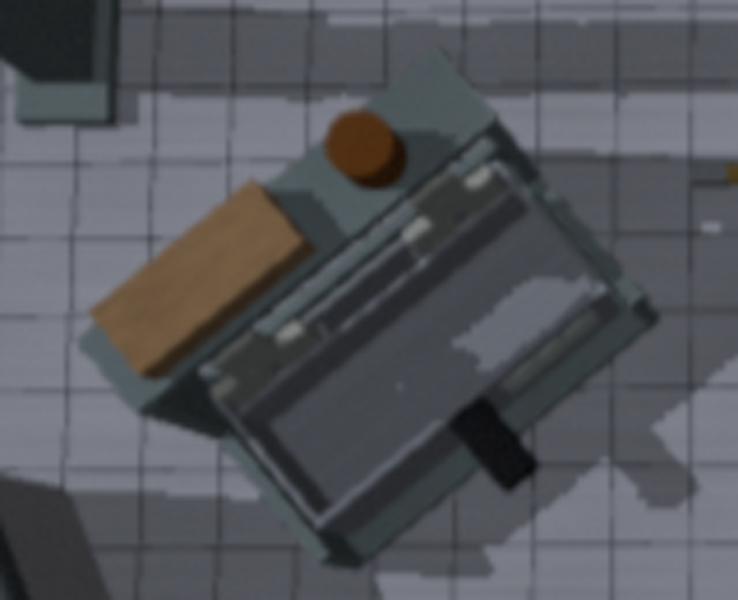

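View pics/binsc.png

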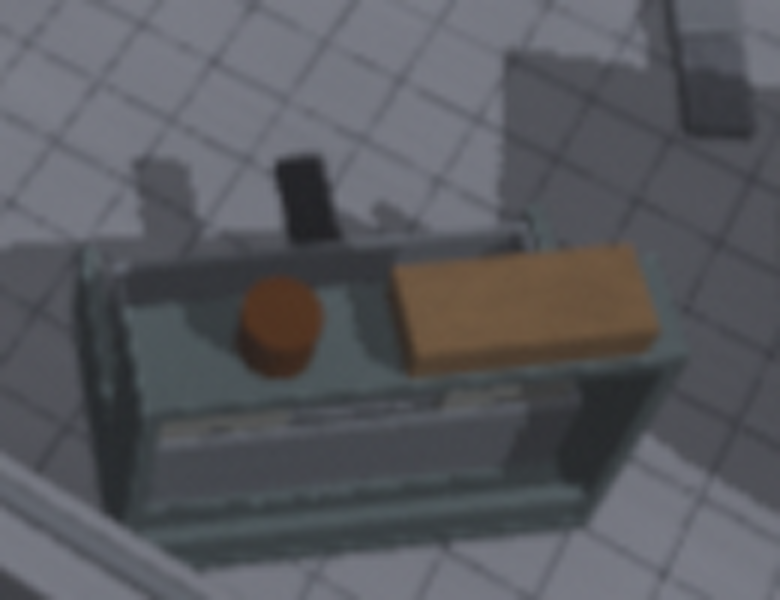

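Run:
```python
from h import *
crop("top",(225,130,385,180),"fencet.png",5)
crop("scene",(150,170,270,245),"fences.png",6.5)
crop("top",(370,50,430,170),"headt.png",5)
crop("scene",(85,140,175,210),"heads.png",8)
for n in("top","scene"):
  for t in("screw1","lift_lever_tip","fence"): print(n,t,[(np.round(x["point"],1),round(x["p"],2)) for x in robot.mark_of(n,t)])
```

```text
top screw1 [(array([305.4, 157.7]), 0.92), (array([335. , 159.3]), 0.76), (array([396.9, 151.5]), 0.63), (array([233. , 130.4]), 0.35)]
top lift_lever_tip [(array([396.9, 152.7]), 0.61)]
top fence [(array([158.4, 133.7]), 0.64)]
scene screw1 [(array([192.5, 191. ]), 0.7), (array([227.7, 205.3]), 0.66), (array([212.4, 201.1]), 0.65)]
scene lift_lever_tip [(array([156.4, 163.7]), 0.48)]
scene fence [(array([209.4, 213.9]), 0.79)]
```

View pics/fencet.png

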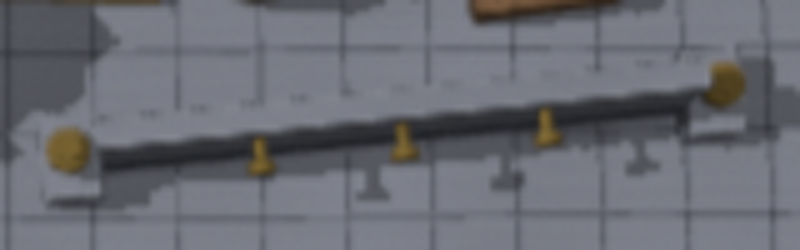

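View pics/fences.png

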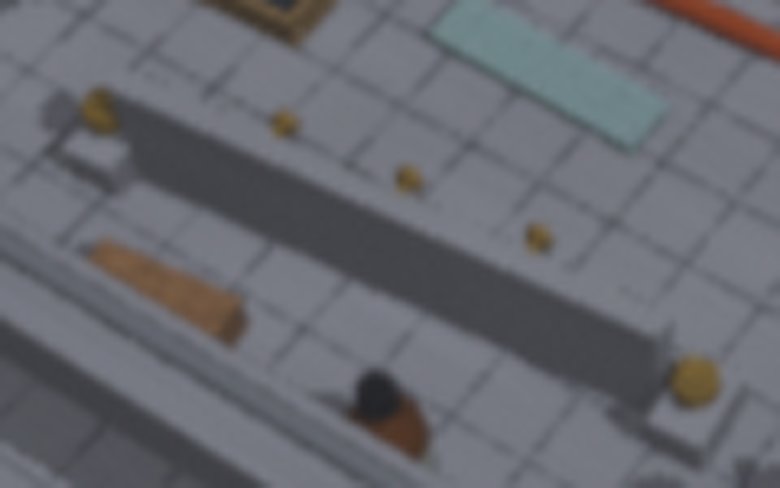

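View pics/headt.png

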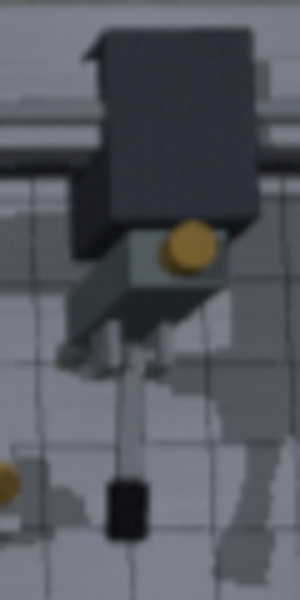

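View pics/heads.png

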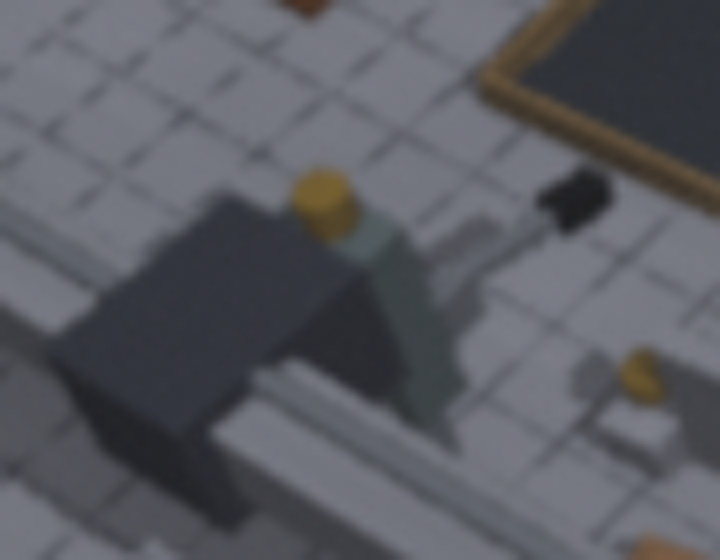

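Run:
```python
from h import *
np.set_printoptions(precision=4,suppress=True)
print("tip",*tri((156.9,165),(395.6,152)),atz("top",(395.6,152),.11))
# pivot: lever at clevis; 
S=[((193.8,188.9),(334.4,157.4)),((212.8,197.7),(305.8,160.4)),((232.8,206.5),(277.4,163.6))]
H=[]
for s,t in S: print("head",*tri(s,t),atz("top",t,.073)); H.append(atz("top",t,.073))
d=H[2]-H[0]; print(np.linalg.norm(d),np.arctan2(d[1],d[0]))
# knobs
for p in [(67,150),(725,82)]: print(atz("top",(225+p[0]/5,130+p[1]/5),.1))
# strip corners
c=cv2.cvtColor(robot.read_camera("top"),cv2.COLOR_RGB2HSV)
m=cv2.inRange(c,(80,40,80),(100,255,255)); m[:190]=0;m[235:]=0;m[:,:270]=0;m[:,345:]=0
print(cv2.countNonZero(m)); 
cn=max(cv2.findContours(m,0,1)[0],key=cv2.contourArea);r=cv2.minAreaRect(cn);b=cv2.boxPoints(r)
P=np.array([atz("top",q,.009) for q in b]);print(b,P,P.mean(0),np.linalg.norm(np.diff(P,axis=0),axis=1))
```

```text
tip [ 0.6286 -0.2909  0.1012] 0.00316970049112841 [ 0.6277 -0.2894  0.11  ]
head [ 0.6216 -0.132   0.0667] 0.002892810031510926 [ 0.6212 -0.1321  0.073 ]
head [ 0.6142 -0.0527  0.0655] 0.0021755773373759615 [ 0.6134 -0.0527  0.073 ]
head [0.6058 0.0268 0.0651] 0.002579350218778181 [0.6051 0.0261 0.073 ]
0.1590501616457218 1.6722738542741098
[0.6113 0.133  0.1   ]
[ 0.6457 -0.2242  0.1   ]
679
[[283.7335 217.9941]
 [284.036  204.3786]
 [335.2774 205.5173]
 [334.9749 219.1328]] [[ 0.4567  0.0066  0.009 ]
 [ 0.4961  0.0052  0.009 ]
 [ 0.4917 -0.143   0.009 ]
 [ 0.4524 -0.141   0.009 ]] [ 0.4743 -0.068   0.009 ] [0.0394 0.1482 0.0394]
```

Run:
```python
from h import *
np.set_printoptions(precision=4,suppress=True)
f=lambda p,z:atz("top",(60+p[0]/4.6125,90+p[1]/4.6125),z)
P=[f(p,.202) for p in[(435,50),(497,117),(142,412),(80,345)]]
print(np.array(P),np.linalg.norm(P[0]-P[1]),np.linalg.norm(P[1]-P[2]),np.linalg.norm(P[2]-P[3]),np.linalg.norm(P[3]-P[0]))
# cheek front tops z .082 outer corners
Q=[f(p,.082) for p in[(658,318),(348,565)]];print(Q,np.linalg.norm(Q[0]-Q[1]))
for a,b in((P[0],P[3]),(P[1],P[2]),(Q[0],Q[1])):
    d=b-a;print(np.arctan2(d[1],d[0])-np.pi/2)
for z in(.083,.09): print("tab end",f((517,480),z),"tab root",f((475,405),z))
R=robot.read_state();from scipy.spatial.transform import Rotation as Ro
print(Ro.from_rotvec(R["orientation"]).as_matrix())
# lever pivot
print("shaft",atz("top",(370+130/5,50+355/5),.124),atz("top",(370+128/5,50+480/5),.112))
# tray corners z .025 (800-scale)
T=[(556,295),(695,288),(704,391),(567,398)]
T=[atz("top",(a/1.5625,b/1.5625),.025) for a,b in T];print("tray",np.array(T),np.mean(T,0))
```

```text
[[0.7448 0.3386 0.202 ]
 [0.7072 0.3043 0.202 ]
 [0.5479 0.4913 0.202 ]
 [0.5843 0.5259 0.202 ]] 0.05088078021916113 0.2456781975628716 0.05017391047297555 0.24664658764571767
[array([0.6183, 0.2325, 0.082 ]), array([0.4719, 0.4149, 0.082 ])] 0.23390189235972747
0.7086525237909544
0.7056127562835464
0.6762343028677016
tab end [0.5215 0.3154 0.083 ] tab root [0.5665 0.3411 0.083 ]
tab end [0.5208 0.3139 0.09  ] tab root [0.5655 0.3395 0.09  ]
[[-0.      0.4058 -0.914 ]
 [ 0.     -0.914  -0.4058]
 [-1.     -0.      0.    ]]
shaft [ 0.709  -0.2892  0.124 ] [ 0.6437 -0.2894  0.112 ]
tray [[ 0.5383 -0.2001  0.025 ]
 [ 0.5492 -0.4548  0.025 ]
 [ 0.3622 -0.4607  0.025 ]
 [ 0.3512 -0.2138  0.025 ]] [ 0.4502 -0.3324  0.025 ]
```

```bash
cat > ov.py <<'E'
from h import *
import sys
def rack(x0,y0,yaw,tilt=0):
    c,s=np.cos(yaw),np.sin(yaw)
    W=lambda p:np.array([x0+c*p[0]-s*p[1],y0+s*p[0]+c*p[1],p[2]])
    L=[]
    def poly(ps,col): L.append(([W(p) for p in ps],col))
    poly([(.022,-.125,.202),(.075,-.125,.202),(.075,.125,.202),(.022,.125,.202),(.022,-.125,.202)],(0,0,255))
    for y in(-.125,.125):
        poly([(-.075,y,0),(-.075,y,.082),(.0,y,.082)],(0,255,0)); 
    poly([(-.075,-.125,0),(-.075,.125,0)],(0,255,0))
    ct,st=np.cos(tilt),np.sin(tilt)
    B=lambda x,y,z:(-.06+x*ct-z*st,y,.02+x*st+z*ct)
    poly([B(0,-.11,.07),B(.104,-.11,.07),B(.104,.11,.07),B(0,.11,.07),B(0,-.11,.07)],(255,0,0))
    poly([B(0,-.013,.063),B(-.055,-.013,.063),B(-.055,.013,.063),B(0,.013,.063)],(0,255,255))
    for y in(-.072,.072):
        poly([B(.095,y-.015,.136),B(.095,y+.015,.136)],(255,0,255))
    return L
def draw(n,L,box,name,s):
    im=robot.read_camera(n)[:,:,::-1];x0,y0,x1,y1=box;im=cv2.resize(im[y0:y1,x0:x1],None,fx=s,fy=s,interpolation=cv2.INTER_CUBIC)
    for ps,col in L:
        q=np.array([(proj(n,p)+.5-[x0,y0])*s for p in ps]).round().astype(int)
        cv2.polylines(im,[q.reshape(-1,1,2)],False,col,1)
    cv2.imwrite("pics/"+name,im)
E
python3 - <<'E'
from ov import *
L=rack(.606,.379,.70)
draw("top",L,(60,90,220,220),"ov1.png",4.6);draw("scene",L,(270,200,400,300),"ov1s.png",6)
E
```

```text
(no output)
```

View pics/ov1.png

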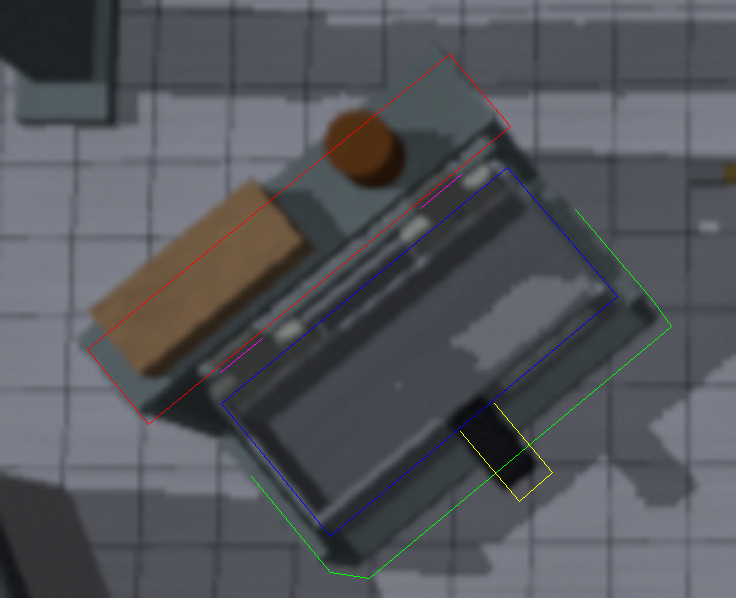

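View pics/ov1s.png

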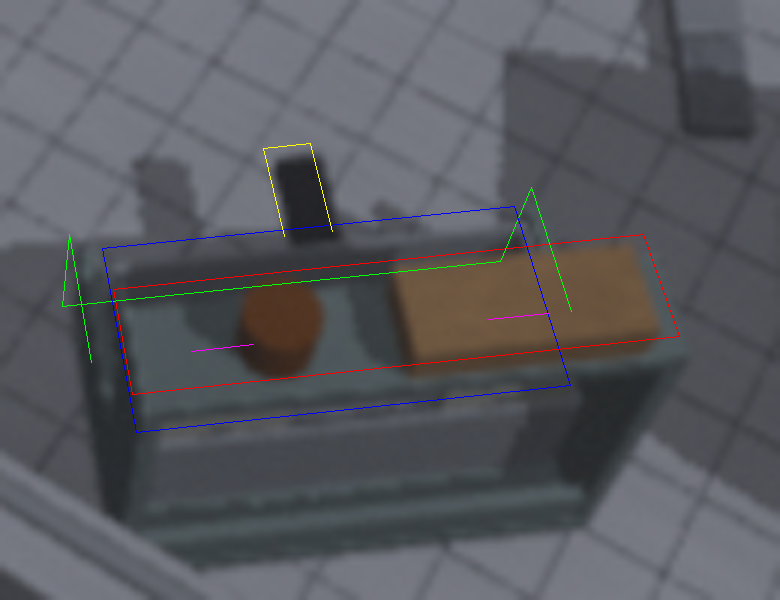

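Run:
```python
from ov import *
L=rack(.611,.386,.703)
draw("top",L,(60,90,220,220),"ov2.png",4.6);draw("scene",L,(270,200,400,300),"ov2s.png",6)
```

```text
(no output)
```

View pics/ov2.png

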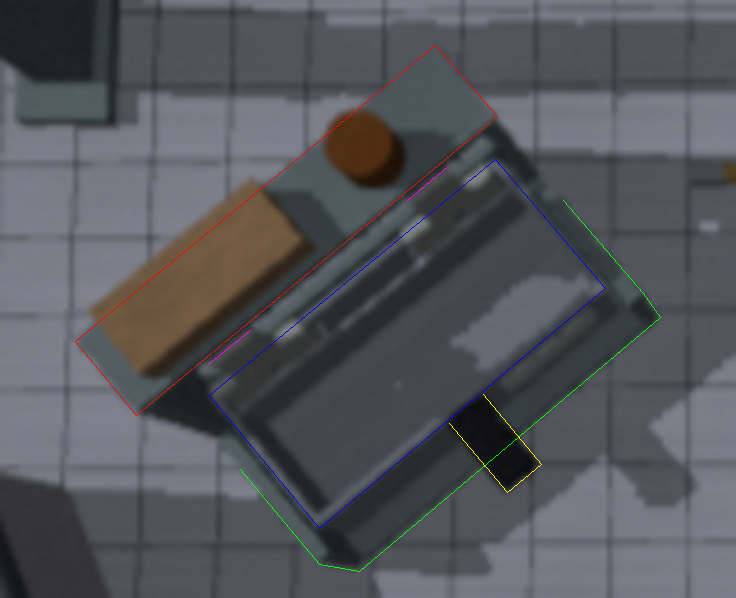

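View pics/ov2s.png

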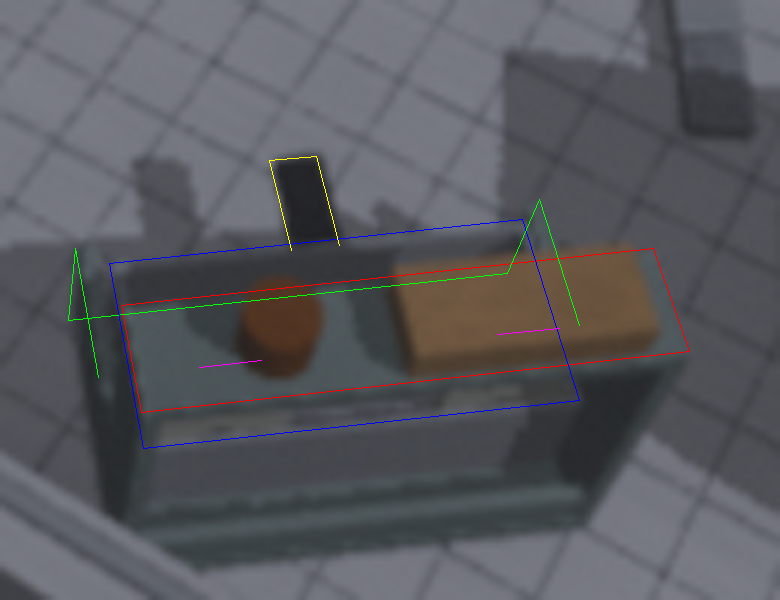

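Call:
play_rows([
  {"slide": [0.5,0.5,0.5],"roll": 0,"fingers": -0.14},
  {"slide": [1,0.7,0],"roll": -1,"fingers": -0.14},
  {"slide": [1,0.7,0],"roll": -1,"fingers": -0.14},
  {"slide": [1,0.7,0],"roll": -1,"fingers": -0.14},
  {"slide": [1,0.7,0],"roll": 0,"fingers": -0.14},
  {"slide": [1,0.7,0],"roll": 0,"fingers": -0.14},
  {"slide": [1,0.7,0],"roll": 0,"fingers": -0.14},
  {"slide": [1,0.7,0],"roll": 0,"fingers": -0.14},
  {"slide": [1,0.7,0],"roll": 0,"fingers": -0.14},
  {"slide": [1,0.7,0],"roll": 0,"fingers": -0.14},
  {"slide": [1,0.7,0],"roll": 0,"fingers": -0.14},
  {"slide": [1,0.7,0],"roll": 0,"fingers": -0.14},
  {"slide": [1,0.4,0],"roll": 0,"fingers": -0.14},
  {"slide": [0.33,0,0],"roll": 0,"fingers": -0.14},
  {"slide": [0,0,0],"roll": 0,"fingers": -0.14},
])

```text
t: 4.32
tool_pos: [0.6287, -0.2899, 0.234]
orientation: [2.221, -0.0, -2.221]
force: [-0.0, -0.2, 0.6]
opening: 0.04
```

Call:
play_rows([
  {"slide": [0,0,-1],"fingers": -0.14},
  {"slide": [0,0,-1],"fingers": -0.14},
  {"slide": [0,0,-1],"fingers": -0.14},
  {"slide": [0,0,-0.8],"fingers": -0.14},
  {"slide": [0,0,-0.6],"fingers": -0.14},
  {"slide": [0,0,-0.5],"fingers": -0.14},
  {"slide": [0,0,0],"fingers": -0.14},
])

```text
$.plan[0]: bad value
```

Run:
```python
from h import *
crop("top",(370,50,430,170),"l1t.png",5)
crop("scene",(85,100,205,210),"l1s.png",5)
```

```text
(no output)
```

View pics/l1t.png

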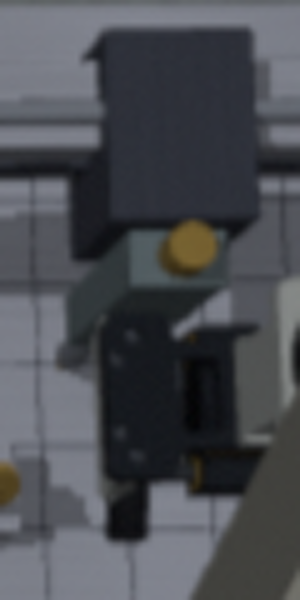

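View pics/l1s.png

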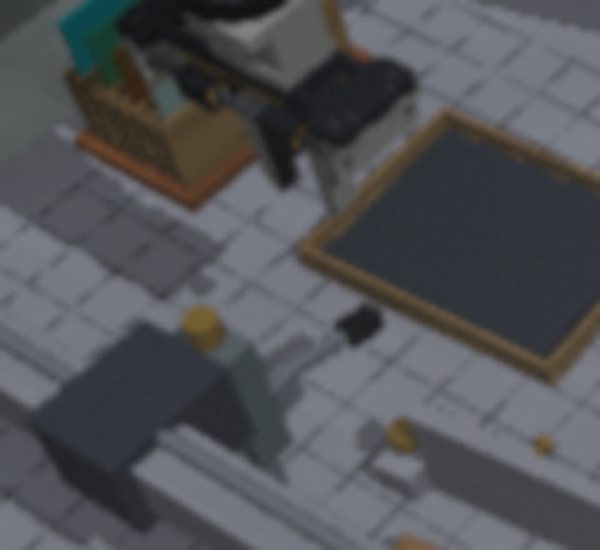

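Run:
```python
from h import *
for p in [(.6287,-.2899,.234),(.6287,-.2899,.105),(.6287,-.2699,.234),(.6287,-.2899,.31)]:
    print((proj("top",p)-[370,50])*5,(proj("scene",p)-[85,100])*5)
```

```text
[215.55704607 457.08626152] [312.46913385 193.25853734]
[125.81399444 510.03395932] [356.99466733 321.6600159 ]
[173.49325191 457.44422297] [334.85772132 205.30421548]
[280.2897375  418.89448043] [282.45674606 106.70965929]
```

Consistent with parallax. Descend.

Call:
play_rows([
  {"slide": [0,0,-1],"roll": 0,"fingers": -0.14},
  {"slide": [0,0,-1],"roll": 0,"fingers": -0.14},
  {"slide": [0,0,-1],"roll": 0,"fingers": -0.14},
  {"slide": [0,0,-0.8],"roll": 0,"fingers": -0.14},
  {"slide": [0,0,-0.6],"roll": 0,"fingers": -0.14},
  {"slide": [0,0,-0.5],"roll": 0,"fingers": -0.14},
  {"slide": [0,0,0],"roll": 0,"fingers": -0.14},
])

```text
t: 5.3
tool_pos: [0.6274, -0.2902, 0.0854]
orientation: [-2.218, 0.0, 2.222]
force: [-0.4, -0.9, -0.2]
opening: 0.04
```

Run:
```python
from h import *
crop("scene",(85,100,205,210),"l2s.png",5)
```

```text
(no output)
```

View pics/l2s.png

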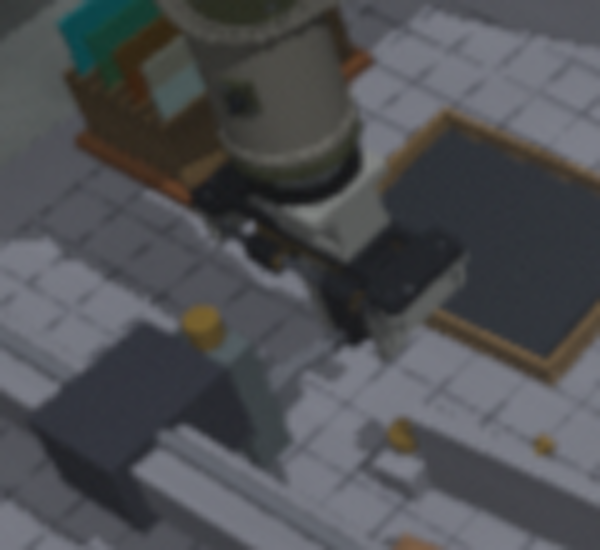

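Call:
play_rows([
  {"slide": [0,0,0],"roll": 0,"fingers": -1},
  {"slide": [0,0,0],"roll": 0,"fingers": -1},
  {"slide": [0,0,0],"roll": 0,"fingers": -1},
  {"slide": [-0.08,0,0.48],"roll": 0,"fingers": -1},
  {"slide": [0.01,0,0.49],"roll": 0,"fingers": -1},
  {"slide": [0.09,0,0.48],"roll": 0,"fingers": -1},
  {"slide": [0.17,0,0.45],"roll": 0,"fingers": -1},
  {"slide": [0.2,0,0.34],"roll": 0,"fingers": -1},
  {"slide": [0.11,0,0.22],"roll": 0,"fingers": -1},
  {"slide": [0,0,0],"roll": 0,"fingers": -1},
  {"slide": [0,0,0],"roll": 0,"fingers": -1},
], squeeze=20)

```text
t: 6.72
tool_pos: [0.6435, -0.2883, 0.1601]
orientation: [-2.219, -0.004, 2.221]
force: [0.9, 6.5, -1.3]
opening: 0.0199
```

Run:
```python
from h import *
crop("scene",(85,100,205,210),"l3s.png",5)
```

```text
(no output)
```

View pics/l3s.png

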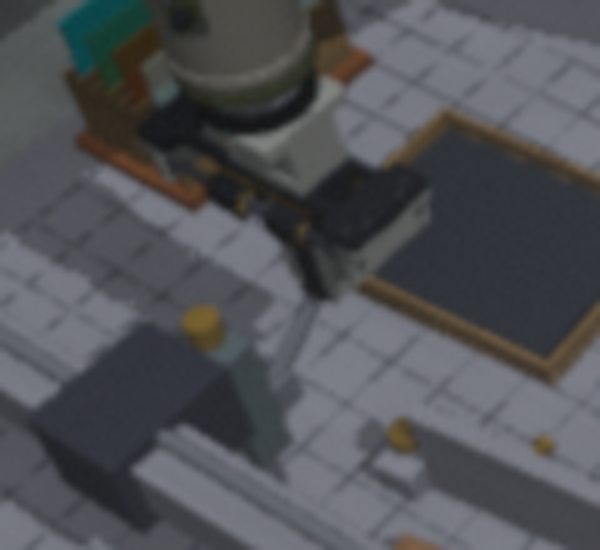

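Call:
play_rows([
  {"slide": [0.1,0,0.12],"roll": 0,"fingers": -1},
  {"slide": [0.05,0,0.08],"roll": 0,"fingers": -1},
  {"slide": [0,0,0],"roll": 0,"fingers": -1},
])

```text
t: 7.15
tool_pos: [0.6471, -0.2882, 0.1648]
orientation: [-2.216, -0.004, 2.223]
force: [-0.4, 6.2, -5.6]
opening: 0.0199
```

Call:
play_rows([
  {"slide": [0.1,0,0.12],"roll": 0,"fingers": -1},
  {"slide": [0,0,0],"roll": 0,"fingers": -1},
])

```text
t: 7.4
tool_pos: [0.6472, -0.2882, 0.165]
orientation: [-2.207, -0.005, 2.23]
force: [-7.1, 4.5, -13.5]
opening: 0.0197
```

Call:
play_rows([
  {"slide": [-0.08,0,-0.1],"roll": 0,"fingers": -1},
  {"slide": [0,0,0],"roll": 0,"fingers": -0.14},
  {"slide": [0,0,0],"roll": 0,"fingers": -0.14},
  {"slide": [0,0,0.4],"roll": 0,"fingers": -0.14},
  {"slide": [0,0,0.8],"roll": 0,"fingers": -0.14},
  {"slide": [0,0,1],"roll": 0,"fingers": -0.14},
  {"slide": [0,0,1],"roll": 0,"fingers": -0.14},
  {"slide": [-0.5,1,0.6],"roll": 0,"fingers": -0.14},
  {"slide": [-1,1,0.5],"roll": 0,"fingers": 0.2},
  {"slide": [-1,1,0],"roll": 1,"fingers": 0.2},
])

```text
t: 8.65
tool_pos: [0.5737, -0.2001, 0.2996]
orientation: [2.152, 0.149, -2.142]
force: [-0.0, 0.2, 0.6]
opening: 0.054
```

Run:
```python
from h import *
crop("scene",(85,100,205,210),"l4s.png",5)
crop("top",(370,50,430,170),"l4t.png",5)
```

View pics/l4s.png

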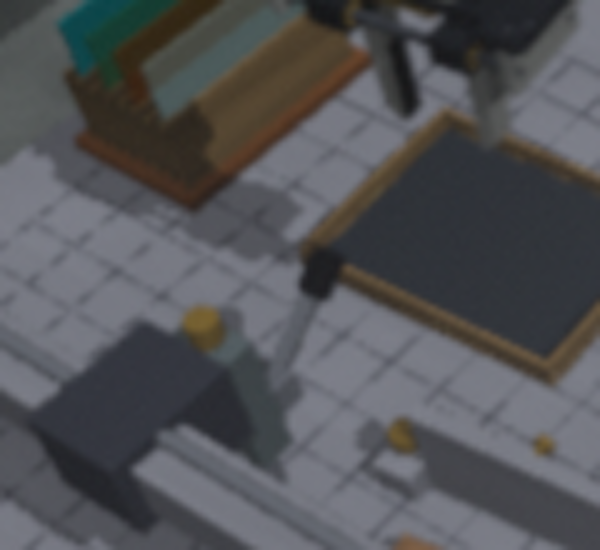

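View pics/l4t.png

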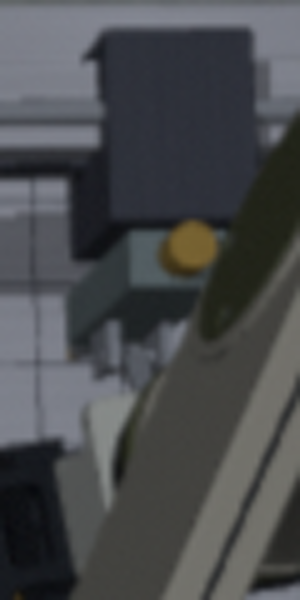

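Call:
play_rows([
  {"slide": [-0.15,1,0],"roll": 1,"fingers": 0.2},
  {"slide": [-0.15,1,0],"roll": 1,"fingers": 0.2},
  {"slide": [-0.15,1,0],"roll": 1,"fingers": 0.2},
  {"slide": [-0.15,1,0],"roll": 1,"fingers": 0.2},
  {"slide": [-0.15,1,0],"roll": 0.03,"fingers": 0.2},
  {"slide": [-0.15,1,0],"roll": 0,"fingers": 0.2},
  {"slide": [-0.15,1,0],"roll": 0,"fingers": 0.2},
  {"slide": [-0.15,1,0],"roll": 0,"fingers": 0.2},
  {"slide": [-0.15,1,0],"roll": 0,"fingers": 0.2},
  {"slide": [0,1,0],"roll": 0,"fingers": 0.2},
  {"slide": [0,1,0],"roll": 0,"fingers": 0.2},
  {"slide": [0,1,0],"roll": 0,"fingers": 0.2},
  {"slide": [0,1,0],"roll": 0,"fingers": 0.2},
  {"slide": [0,1,0],"roll": 0,"fingers": 0.2},
  {"slide": [0,1,0],"roll": 0,"fingers": 0.2},
  {"slide": [0,1,-0.5],"roll": 0,"fingers": 0.2},
  {"slide": [0,1,-1],"roll": 0,"fingers": 0.2},
  {"slide": [0,0.33,-1],"roll": 0,"fingers": 0.2},
  {"slide": [0,0,-1],"roll": 0,"fingers": 0.2},
  {"slide": [0,0,0],"roll": 0,"fingers": 0.2},
])

```text
t: 11.25
tool_pos: [0.5321, 0.3189, 0.1889]
orientation: [1.811, 0.662, -1.819]
force: [0.6, -0.1, 0.0]
opening: 0.0557
```

Run:
```python
from h import *
print((proj("scene",(.6425,-.289,.176))-[85,100])*5)
crop("scene",(250,150,400,280),"b1s.png",4.6)
crop("top",(60,90,240,220),"b1t.png",4.4)
```

```text
[320.32965486 266.62221893]
```

View pics/b1s.png

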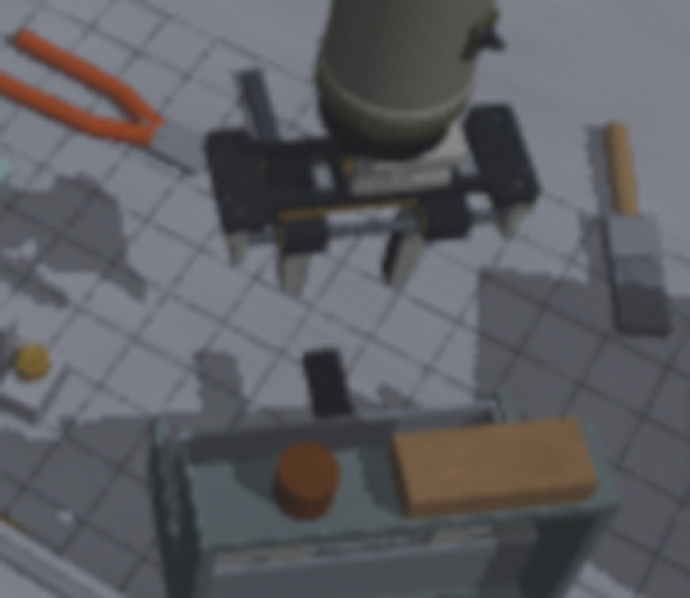

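View pics/b1t.png

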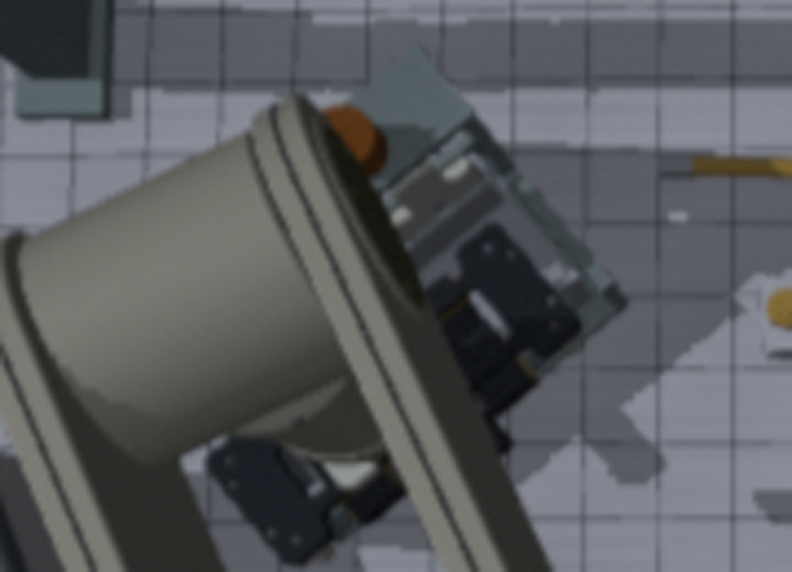

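Call:
play_rows([
  {"slide": [0.03,0.03,-1],"roll": 0,"fingers": 0.2},
  {"slide": [0,0,-1],"roll": 0,"fingers": 0.2},
  {"slide": [0,0,-1],"roll": 0,"fingers": 0.2},
  {"slide": [0,0,-0.7],"roll": 0,"fingers": 0.2},
  {"slide": [0,0,-0.47],"roll": 0,"fingers": 0.2},
  {"slide": [0,0,0],"roll": 0,"fingers": -1},
  {"slide": [0,0,0],"roll": 0,"fingers": -1},
  {"slide": [0,0,0],"roll": 0,"fingers": -1},
  {"slide": [0,0,0],"roll": 0,"fingers": -1},
], squeeze=30)

```text
t: 12.48
tool_pos: [0.5334, 0.3223, 0.0672]
orientation: [1.816, 0.667, -1.815]
force: [-4.8, 6.1, 4.0]
opening: 0.0257
```

Call:
play_rows([
  {"slide": [-0.16,-0.13,-0.15],"roll": 0,"fingers": -1},
  {"slide": [-0.14,-0.12,-0.17],"roll": 0,"fingers": -1},
  {"slide": [-0.13,-0.11,-0.19],"roll": 0,"fingers": -1},
  {"slide": [-0.11,-0.1,-0.2],"roll": 0,"fingers": -1},
  {"slide": [-0.07,-0.06,-0.15],"roll": 0,"fingers": -1},
  {"slide": [0,0,0],"roll": 0,"fingers": -1},
  {"slide": [0,0,0],"roll": 0,"fingers": -1},
])

```text
t: 13.35
tool_pos: [0.5158, 0.3076, 0.0425]
orientation: [1.819, 0.668, -1.813]
force: [-6.7, 7.5, 8.8]
opening: 0.0257
```

Run:
```python
from ov import *
L=rack(.611,.386,.703,.45)
draw("top",L,(60,90,220,220),"b2t.png",4.6);draw("scene",L,(270,180,400,300),"b2s.png",5)
```

```text
(no output)
```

View pics/b2s.png

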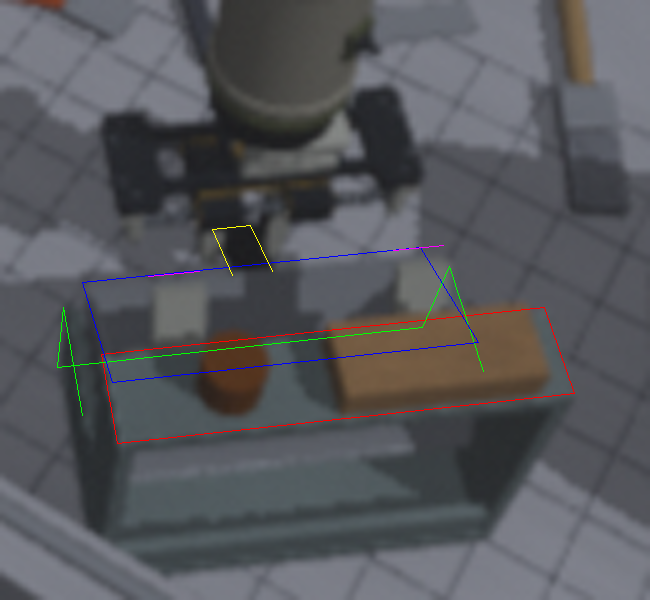

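View pics/b2t.png

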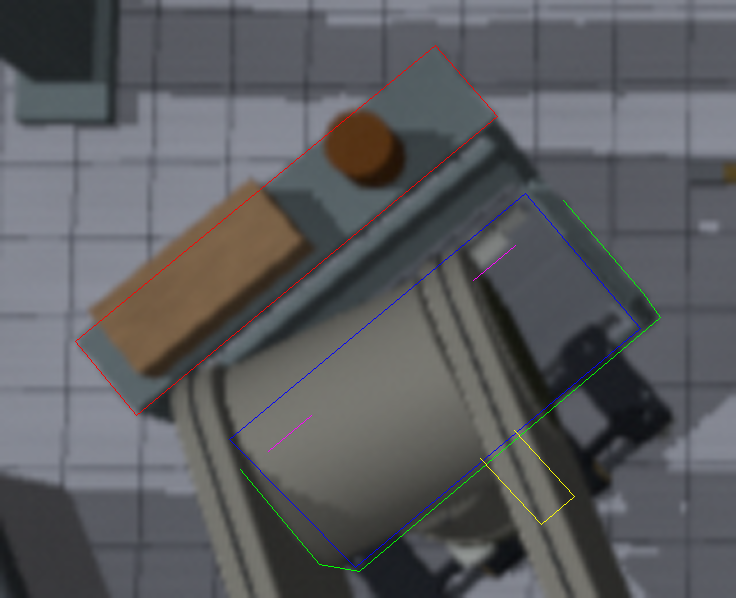

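Call:
play_rows([
  {"slide": [-0.06,-0.05,-0.13],"roll": 0,"fingers": -1},
  {"slide": [-0.05,-0.04,-0.12],"roll": 0,"fingers": -1},
  {"slide": [0,0,0],"roll": 0,"fingers": -1},
])

```text
t: 13.82
tool_pos: [0.5141, 0.3061, 0.038]
orientation: [1.822, 0.669, -1.809]
force: [-11.2, 7.1, 24.8]
opening: 0.0257
```

Call:
play_rows([
  {"slide": [0.05,0.04,0.12],"roll": 0,"fingers": -1},
  {"slide": [0,0,0],"roll": 0,"fingers": 0.2},
  {"slide": [0,0,0],"roll": 0,"fingers": 0.2},
  {"slide": [0,0,0],"roll": 0,"fingers": 0.2},
  {"slide": [-0.1,-0.1,0.8],"roll": 0,"fingers": 0.2},
  {"slide": [-0.2,-0.2,1],"roll": 0,"fingers": 0.2},
  {"slide": [-0.3,-0.3,1],"roll": 0,"fingers": 0.2},
  {"slide": [-0.3,-0.3,1],"roll": 0,"fingers": 0.2},
  {"slide": [-0.3,-0.3,1],"roll": 0,"fingers": 0.2},
  {"slide": [-0.5,-1,1],"roll": 0,"fingers": 0.2},
  {"slide": [0,-1,1],"roll": 0,"fingers": 0.2},
  {"slide": [0,-1,1],"roll": 0,"fingers": 0.2},
  {"slide": [0,-1,0],"roll": 0,"fingers": 0.2},
  {"slide": [0,-1,0],"roll": 0,"fingers": 0.2},
  {"slide": [0,-1,0],"roll": 0,"fingers": 0.2},
  {"slide": [0,-1,0],"roll": 0,"fingers": 0.2},
  {"slide": [0,-1,0],"roll": 0,"fingers": 0.2},
])

```text
t: 15.95
tool_pos: [0.4626, 0.0261, 0.2701]
orientation: [1.815, 0.663, -1.815]
force: [0.4, -0.2, -0.1]
opening: 0.0558
```

Run:
```python
from ov import *
L=rack(.6097,.3875,.703,.45)
draw("top",L,(60,90,220,220),"b3t.png",4.6);draw("scene",L,(270,180,400,300),"b3s.png",5)
crop("top",(60,90,220,220),"b3tr.png",4.6)
for t in("tip_bin_tab","riserA_mid","riserB_mid","riserC_mid","tip_bin_pivot"):
  r=[robot.mark_of(n,t) for n in("scene","top")];print(t,[[(np.round(x["point"],1),round(x["p"],2)) for x in q[:3]] for q in r])
  if all(r): print(*tri(r[0][0]["point"],r[1][0]["point"]))
```

```text
tip_bin_tab [[(array([316.5, 224.8]), 0.64)], [(array([175.4, 196.5]), 0.59)]]
[0.51664777 0.30555977 0.07488803] 0.0051118162728128564
riserA_mid [[(array([306.3, 251.9]), 0.49)], [(array([165.1, 142.1]), 0.43)]]
[0.65351983 0.32970823 0.13101354] 0.008385834241780837
riserB_mid [[(array([148.1, 156.1]), 0.72)], [(array([275.8, 124.9]), 0.54)]]
[ 0.70603326 -0.02523935  0.38079819] 0.196436684675854
riserC_mid [[(array([350.8, 246.3]), 0.52)], [(array([123. , 178.2]), 0.47), (array([403.8, 218.7]), 0.29)]]
[0.56039947 0.43515214 0.12895848] 0.0018541030514142595
tip_bin_pivot [[(array([321. , 249.4]), 0.93)], [(array([169.1, 179.3]), 0.86)]]
[0.56653077 0.34417255 0.02393646] 0.016070937649248537
```

View pics/b3s.png

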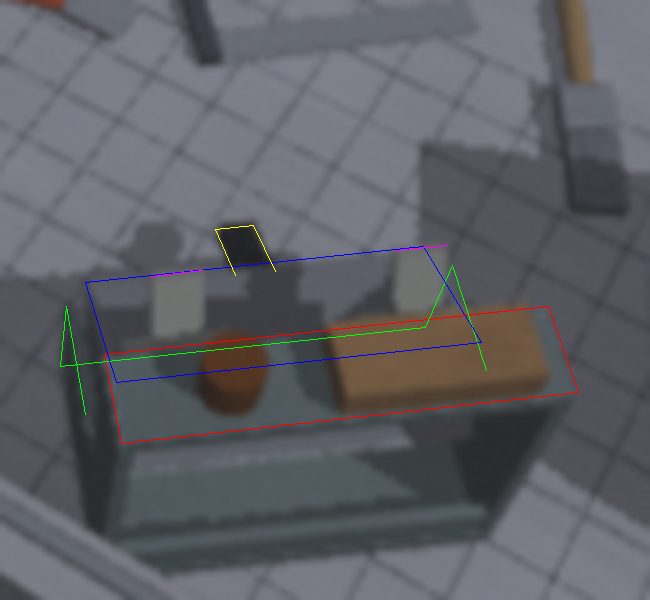

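View pics/b3t.png

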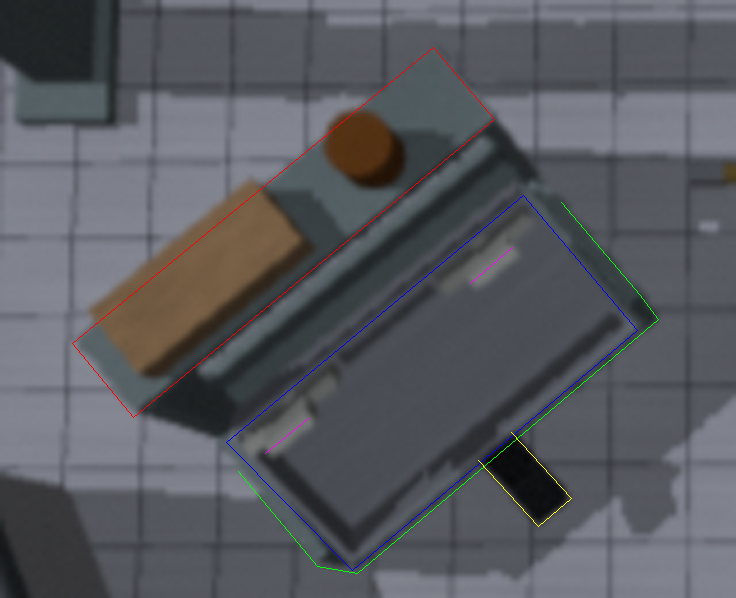

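View pics/b3tr.png

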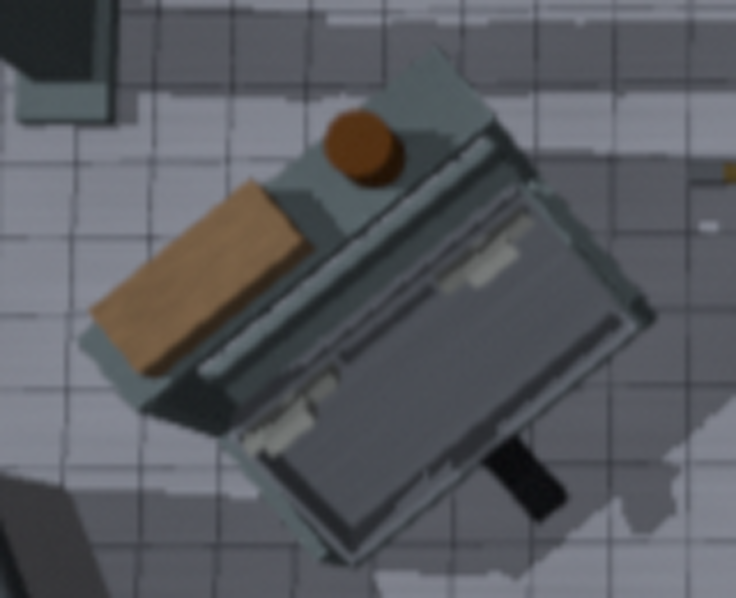

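Call:
play_rows([
  {"slide": [0.58,0.967,0],"roll": 0,"fingers": 0.2},
  {"slide": [0.58,0.967,0],"roll": 0,"fingers": 0.2},
  {"slide": [0.58,0.967,0],"roll": 0,"fingers": 0.2},
  {"slide": [0.58,0.967,0],"roll": 0,"fingers": 0.2},
  {"slide": [0.58,0.967,0],"roll": 0,"fingers": 0.2},
  {"slide": [0.58,0.967,0],"roll": 0,"fingers": 0.2},
  {"slide": [0.58,0.967,0],"roll": 0,"fingers": 0.2},
  {"slide": [0.58,0.967,0],"roll": 0,"fingers": 0.2},
  {"slide": [0.58,0.967,0],"roll": 0,"fingers": 0.2},
  {"slide": [0.58,0.967,0],"roll": 0,"fingers": 0.2},
  {"slide": [0,0,-0.8],"roll": 0,"fingers": 0.2},
  {"slide": [0,0,-0.8],"roll": 0,"fingers": 0.2},
  {"slide": [0,0,-0.3],"roll": 0,"fingers": 0.2},
  {"slide": [0,0,0],"roll": 0,"fingers": 0.2},
])

```text
t: 18.35
tool_pos: [0.6363, 0.3173, 0.2126]
orientation: [1.813, 0.664, -1.816]
force: [0.1, -0.2, 1.8]
opening: 0.056
```

Run:
```python
from ov import *
crop("top",(100,70,230,200),"c1t.png",4.6);crop("scene",(230,150,400,280),"c1s.png",4.6)
```

```text
(no output)
```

View pics/c1t.png

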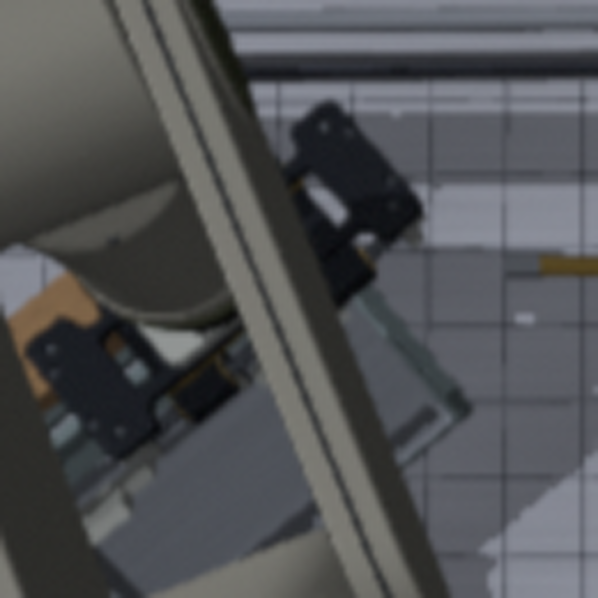

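View pics/c1s.png

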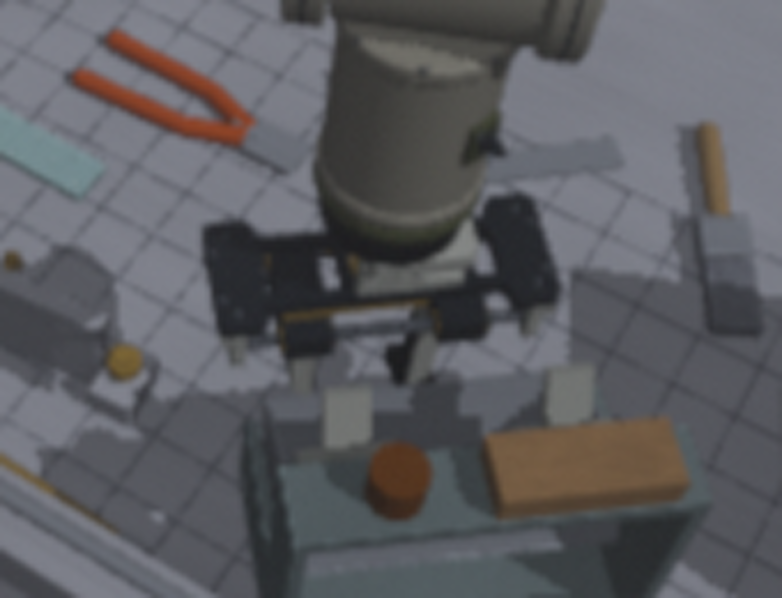

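Run:
```python
from ov import *
for p in [(.6363,.3173,.2126),(.6368,.3162,.1667),(.6297-.0,.3110,.184)]: print((proj("scene",p)-[230,150])*4.6)
# plate A top centre predicted
x0,y0,w,t=.6097,.3875,.703,.45
def B(x,y,z):
    X=-.06+x*np.cos(t)-z*np.sin(t);Z=.02+x*np.sin(t)+z*np.cos(t);return np.array([x0+np.cos(w)*X-np.sin(w)*y,y0+np.sin(w)*X+np.cos(w)*y,Z])
for y in(-.072,.072):
  for dy in(-.015,.015): print(y,(proj("scene",B(.099,y+dy,.136))-[230,150])*4.6,(proj("scene",B(.099,y+dy,.1))-[230,150])*4.6)
```

```text
[353.75843443 374.93029312]
[344.29790372 411.72455758]
[345.35393531 385.77566077]
-0.072 [322.02458932 392.95272377] [322.00655371 440.02779962]
-0.072 [369.44883733 387.98630491] [368.67195554 435.05521034]
0.072 [548.07283712 369.28022858] [544.4625871  416.32324673]
0.072 [594.66566282 364.40087892] [590.32280375 411.43645668]
```

Call:
play_rows([
  {"slide": [0.02,-0.03,-0.7],"roll": 0,"fingers": 0.2},
  {"slide": [0,0,-0.7],"roll": 0,"fingers": 0.2},
  {"slide": [0,0,-0.75],"roll": 0,"fingers": 0.2},
  {"slide": [0,0,0],"roll": 0,"fingers": 0.2},
  {"slide": [0,0,0],"roll": 0,"fingers": -1},
  {"slide": [0,0,0],"roll": 0,"fingers": -1},
  {"slide": [0,0,0],"roll": 0,"fingers": -1},
  {"slide": [0,0,0],"roll": 0,"fingers": -1},
], squeeze=20)

```text
t: 19.45
tool_pos: [0.6379, 0.3167, 0.1498]
orientation: [1.816, 0.664, -1.813]
force: [-0.6, 0.5, 3.3]
opening: 0.03
```

Call:
play_rows([
  {"slide": [-0.11,-0.09,0.3],"roll": 0,"fingers": -1},
  {"slide": [-0.22,-0.19,0.6],"roll": 0,"fingers": -1},
  {"slide": [-0.22,-0.19,0.6],"roll": 0,"fingers": -1},
  {"slide": [-0.22,-0.19,0.6],"roll": 0,"fingers": -1},
  {"slide": [-0.22,-0.19,0.6],"roll": 0,"fingers": -1},
  {"slide": [-0.22,-0.19,0.6],"roll": 0,"fingers": -1},
  {"slide": [-0.2,-0.2,0.8],"roll": 0,"fingers": -1},
  {"slide": [-0.2,-0.2,0.8],"roll": 0,"fingers": -1},
  {"slide": [0,0,0.3],"roll": 0,"fingers": -1},
  {"slide": [0,0,0],"roll": 0,"fingers": -1},
])

```text
t: 20.7
tool_pos: [0.5894, 0.2735, 0.3055]
orientation: [1.816, 0.664, -1.813]
force: [0.1, -0.4, -0.2]
opening: 0.03
```

Run:
```python
from ov import *
crop("top",(60,50,260,200),"c2t.png",4);crop("scene",(230,90,400,280),"c2s.png",3.15)
```

```text
(no output)
```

View pics/c2t.png

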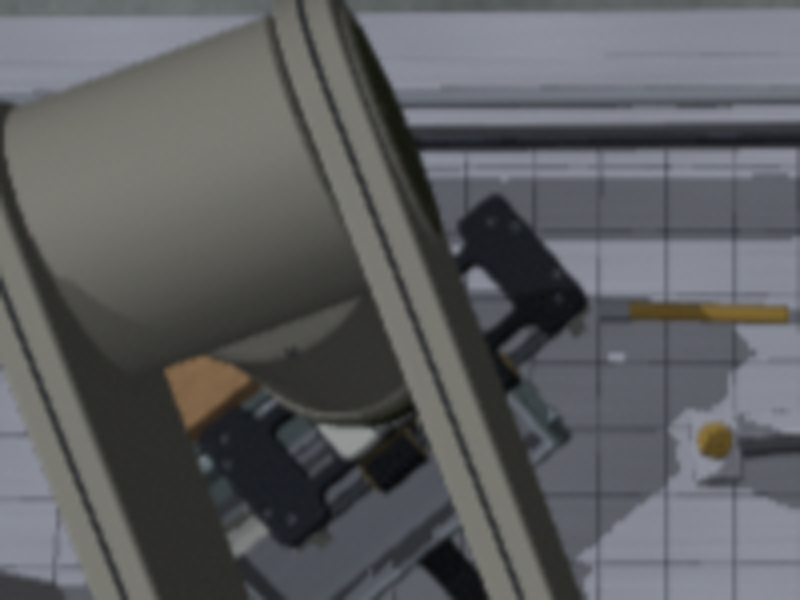

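View pics/c2s.png

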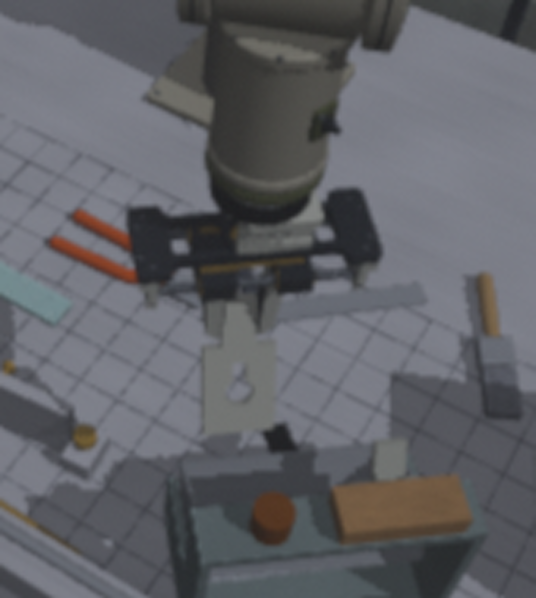

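```bash
cat >> ov.py <<'E'
def tiltscan(G,yaw,scr,box0,s,L=.112):
    for t in np.arange(-.2,.61,.1):
        P=np.array(G)+L*np.array([np.sin(t)*np.cos(yaw),np.sin(t)*np.sin(yaw),-np.cos(t)])
        print(round(t,2),((proj("scene",P)-box0)*s).round(1))
E
python3 - <<'E'
from ov import *
tiltscan((.5894,.2735,.3243),.703,None,[230,90],3.15)
E
```

```text
-0.2 [221.3 365.2]
-0.1 [223.3 376. ]
0.0 [225.5 386.4]
0.1 [227.8 396.2]
0.2 [230.2 405.4]
0.3 [232.8 413.8]
0.4 [235.4 421.5]
0.5 [238.1 428.3]
0.6 [240.9 434.1]
```

Call:
play_rows([
  {"slide": [-0.3,-0.5,0],"roll": 0,"fingers": -1},
  {"slide": [-0.3,-1,0],"roll": -0.3,"fingers": -1},
  {"slide": [-0.2,-1,0],"roll": -1,"fingers": -1},
  {"slide": [-0.2,-1,0],"roll": -1,"fingers": -1},
  {"slide": [-0.2,-1,0],"roll": -1,"fingers": -1},
  {"slide": [0,-1,0],"roll": -1,"fingers": -1},
  {"slide": [0,-0.8,-0.5],"roll": 0,"fingers": -1},
  {"slide": [0,-0.53,-1],"roll": 0,"fingers": -1},
  {"slide": [0,0,-1],"roll": 0,"fingers": -1},
  {"slide": [0,0,-1],"roll": 0,"fingers": -1},
  {"slide": [0,0,-1],"roll": 0,"fingers": -1},
  {"slide": [0,0,-0.8],"roll": 0,"fingers": -1},
  {"slide": [0,0,0],"roll": 0,"fingers": -1},
], squeeze=12)

```text
t: 22.42
tool_pos: [0.5505, 0.0684, 0.142]
orientation: [2.162, 0.11, -2.177]
force: [0.4, -0.1, -0.6]
opening: 0.0303
```

Run:
```python
from ov import *
crop("top",(200,80,380,200),"d1t.png",4.4);crop("scene",(150,110,300,230),"d1s.png",5)
p=robot.read_state()["tool_pos"]+[0,0,.0188];print(p)
tiltscan(p,.1015,None,[150,110],5)
```

```text
[0.55281302 0.06848526 0.16438571]
-0.2 [521.4 442.5]
-0.1 [513.9 455.3]
0.0 [506.3 467.4]
0.1 [498.6 478.7]
0.2 [490.9 489. ]
0.3 [483.2 498.4]
0.4 [475.6 506.6]
0.5 [468.1 513.7]
0.6 [460.9 519.4]
```

View pics/d1t.png

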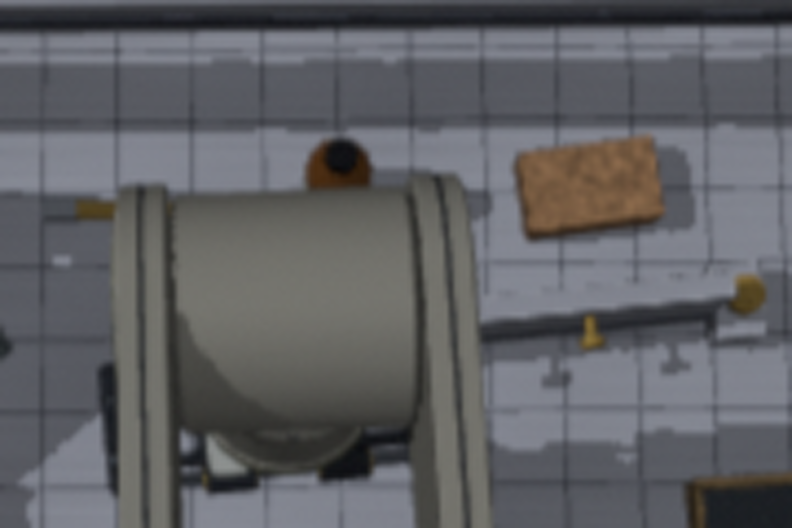

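View pics/d1s.png

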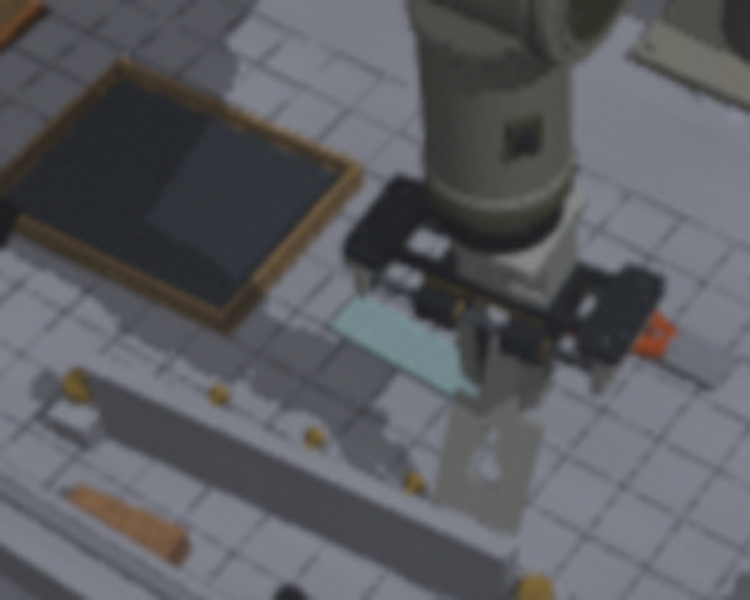

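Call:
play_rows([
  {"slide": [0.27,0.027,0],"roll": 0,"fingers": -1},
  {"slide": [0.27,0.027,0],"roll": 0,"fingers": -1},
  {"slide": [0.27,0.027,0],"roll": 0,"fingers": -1},
  {"slide": [0.27,0.027,0],"roll": 0,"fingers": -1},
  {"slide": [0,0,0],"roll": 0,"fingers": -1},
])

```text
t: 23.15
tool_pos: [0.5862, 0.0717, 0.1457]
orientation: [2.17, 0.11, -2.169]
force: [1.2, -1.2, -0.0]
opening: 0.0296
```

Run:
```python
from ov import *
crop("scene",(150,110,300,230),"d2s.png",5)
p=robot.read_state()["tool_pos"]+[0,0,.0188];print(p)
tiltscan(p,.1015,None,[150,110],5)
```

```text
[0.58587923 0.07168384 0.16439903]
-0.2 [498.5 477. ]
-0.1 [490.9 490.1]
0.0 [483.1 502.5]
0.1 [475.2 514.1]
0.2 [467.2 524.8]
0.3 [459.3 534.5]
0.4 [451.4 543.1]
0.5 [443.6 550.5]
0.6 [436.1 556.6]
```

View pics/d2s.png

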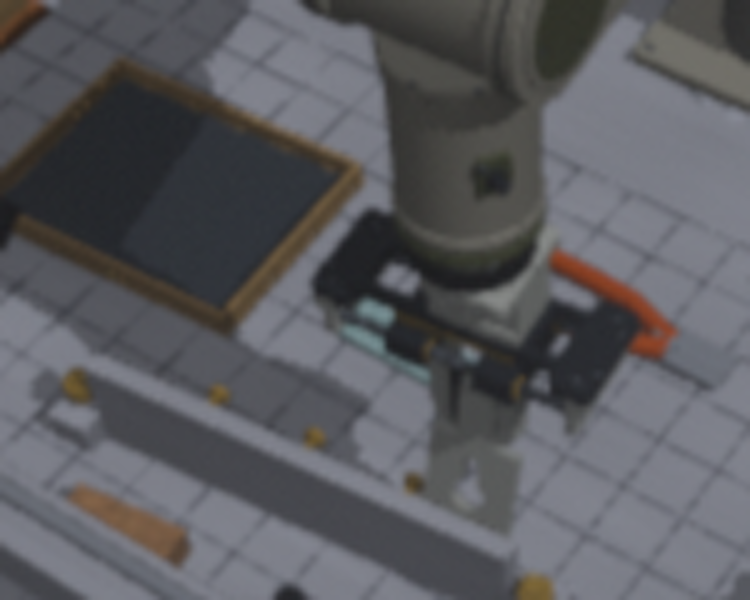

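Call:
play_rows([
  {"slide": [0.27,0.027,0],"roll": 0,"fingers": -1},
  {"slide": [0.27,0.027,0],"roll": 0,"fingers": -1},
  {"slide": [0.2,0.02,0],"roll": 0,"fingers": -1},
  {"slide": [0.15,0.015,0],"roll": 0,"fingers": -1},
  {"slide": [0,0,0],"roll": 0,"fingers": -1},
])

```text
t: 23.82
tool_pos: [0.6126, 0.0743, 0.1456]
orientation: [2.17, 0.11, -2.169]
force: [0.2, 0.5, 0.1]
opening: 0.0301
```

Run:
```python
from ov import *
crop("scene",(150,110,300,230),"d3s.png",5)
p=robot.read_state()["tool_pos"]+[0,0,.0188];print(p)
tiltscan(p,.1015,None,[150,110],5)
```

```text
[0.61246983 0.07435067 0.16448813]
-0.2 [479.8 505.4]
-0.1 [472.  518.7]
0.0 [464.1 531.4]
0.1 [456.  543.3]
0.2 [447.8 554.2]
0.3 [439.6 564.2]
0.4 [431.5 573.2]
0.5 [423.5 580.9]
0.6 [415.7 587.3]
```

View pics/d3s.png

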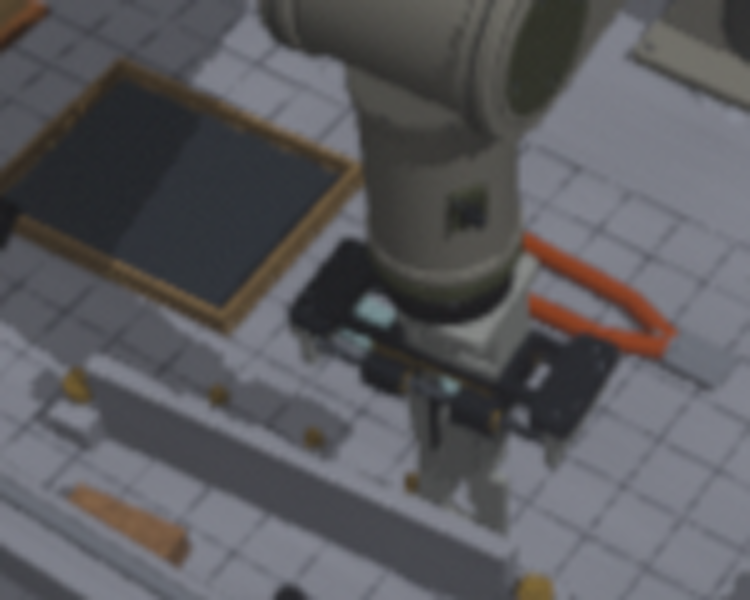

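Call:
play_rows([
  {"slide": [0.08,0.008,0],"roll": 0,"fingers": -1},
  {"slide": [0.08,0.008,0],"roll": 0,"fingers": -1},
  {"slide": [0,0,0],"roll": 0,"fingers": -1},
])

```text
t: 24.25
tool_pos: [0.6171, 0.0748, 0.1457]
orientation: [2.17, 0.109, -2.17]
force: [-2.4, 0.0, -0.4]
opening: 0.0303
```

Call:
play_rows([
  {"slide": [0.05,0.005,0],"roll": 0,"fingers": -1},
  {"slide": [0,0,0],"roll": 0,"fingers": -1},
])

```text
t: 24.5
tool_pos: [0.6185, 0.075, 0.1457]
orientation: [2.17, 0.11, -2.17]
force: [-0.6, 0.1, -0.4]
opening: 0.03
```

Call:
play_rows([
  {"slide": [-0.5,-0.05,0],"roll": 0,"fingers": -1},
  {"slide": [-1,-0.1,0],"roll": 0,"fingers": -1},
  {"slide": [-0.7,-0.07,0],"roll": 0,"fingers": -1},
  {"slide": [0,0,0],"roll": 0,"fingers": -1},
])

```text
t: 25.0
tool_pos: [0.552, 0.0683, 0.1459]
orientation: [2.17, 0.11, -2.169]
force: [-0.2, 0.2, 0.1]
opening: 0.0298
```

Run:
```python
from ov import *
crop("scene",(170,120,290,230),"d4s.png",6)
p=robot.read_state()["tool_pos"]+[0,0,.0188];print(p)
tiltscan(p,.1015,None,[170,120],6)
```

```text
[0.55287785 0.06838722 0.16500102]
-0.2 [505.4 470.4]
-0.1 [496.5 485.8]
0.0 [487.4 500.3]
0.1 [478.1 513.8]
0.2 [468.8 526.2]
0.3 [459.6 537.5]
0.4 [450.4 547.4]
0.5 [441.5 555.8]
0.6 [432.8 562.7]
```

View pics/d4s.png

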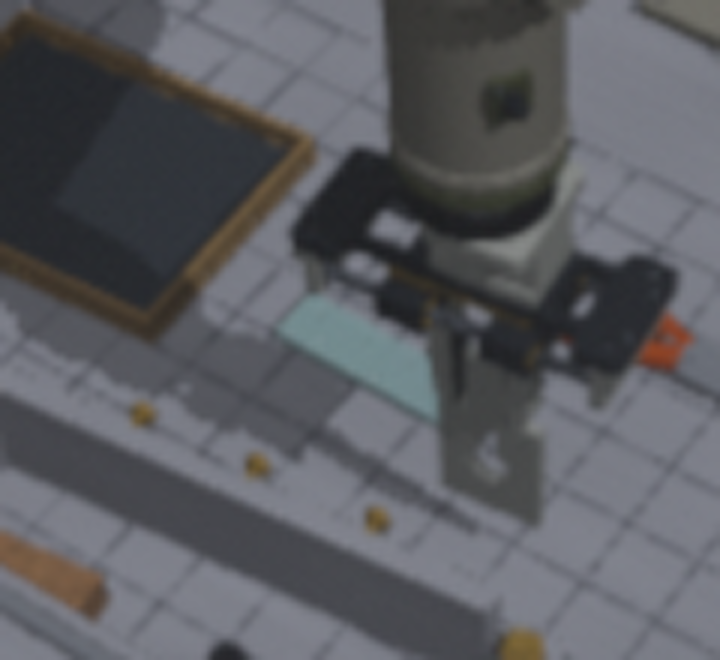

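Run:
```python
from ov import *
yaw=.1015;u=np.array([np.cos(yaw),np.sin(yaw)]);v=np.array([-u[1],u[0]])
hc=np.array([.6132,-.0529])
def F(x,y,z): # x from front face positive behind
    p=hc+u*(.0175+x)+v*y;return np.array([*p,z])
def lines():
    L=[]
    L.append(([F(0,-.17,.086),F(.016,-.17,.086),F(.016,.17,.086),F(0,.17,.086),F(0,-.17,.086)],(0,0,255)))
    L.append(([F(.016,-.17,0),F(.016,.17,0)],(0,255,0)))
    a=np.linspace(0,2*np.pi,20)
    for y in(-.08,0,.08):
        for x in(-.021,-.014): L.append(([F(x,y+.008*np.cos(t),.07+.008*np.sin(t)) for t in a],(255,255,0)))
    return L
L=lines()
draw("scene",L,(150,150,280,240),"f1s.png",6)
im=cv2.imread("pics/top0.png");x0,y0,x1,y1=225,130,385,180
S=5;im=cv2.resize(im[int(y0*1.5625):int(y1*1.5625),int(x0*1.5625):int(x1*1.5625)],(800,250),interpolation=cv2.INTER_CUBIC)
for ps,col in L:
    q=np.array([(proj("top",p)+.5-[x0,y0])*S for p in ps]).round().astype(int);cv2.polylines(im,[q.reshape(-1,1,2)],False,col,1)
cv2.imwrite("pics/f1t.png",im)
```

```text
(no output)
```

View pics/f1s.png

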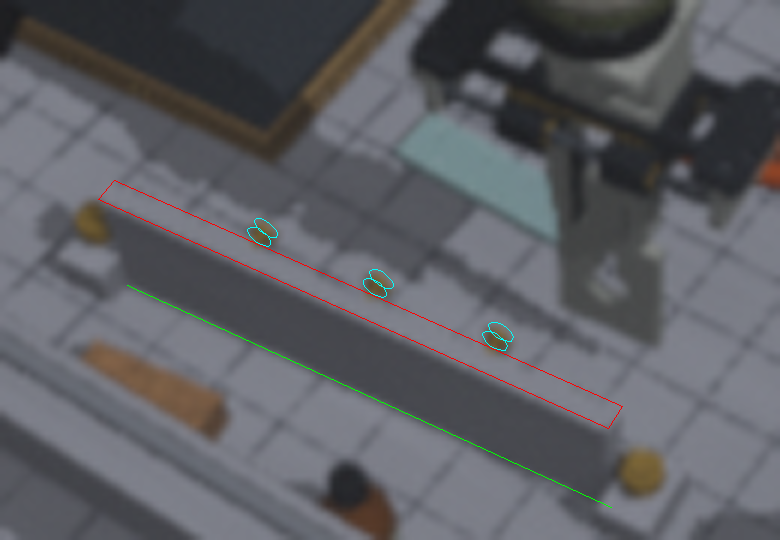

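View pics/f1t.png

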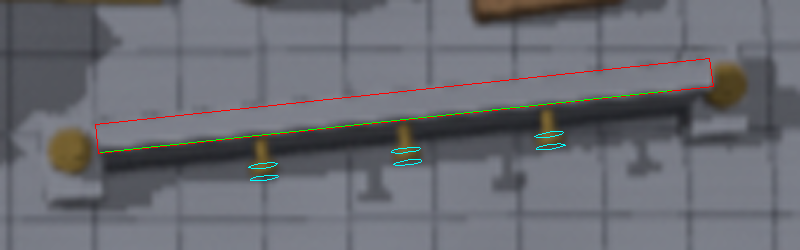

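Call:
play_rows([
  {"slide": [0,-0.7,-0.3],"roll": 0,"fingers": -1},
  {"slide": [0.3,-0.75,-0.4],"roll": 0,"fingers": -1},
  {"slide": [0.65,0,0],"roll": 0,"fingers": -1},
  {"slide": [0,0,0],"roll": 0,"fingers": -1},
  {"slide": [0,0,0],"roll": 0,"fingers": -1},
])

```text
t: 25.72
tool_pos: [0.5811, 0.0251, 0.1246]
orientation: [2.169, 0.11, -2.17]
force: [-0.0, 0.3, -0.4]
opening: 0.03
```

Run:
```python
from ov import *
crop("scene",(190,140,270,220),"e1s.png",7.5)
crop("top",(220,100,340,200),"e1t.png",6)
p=robot.read_state()["tool_pos"]+[0,0,.0188];print(p)
f=lambda d,z:p+np.array([.9949*d,.1013*d,z])
print("hole",(proj("scene",p-[0,0,.074])-[190,140])*7.5,"bottom",(proj("scene",p-[0,0,.114])-[190,140])*7.5,"slot top",(proj("scene",p-[0,0,.044])-[190,140])*7.5)
print("head",(proj("scene",(.6079-.0035,.0272,.07))-[190,140])*7.5)
```

```text
[0.58079718 0.0251477  0.14356756]
hole [346.53151484 453.78471564] bottom [350.95076457 502.78738662] slot top [343.06591773 415.35658295]
head [319.93563177 490.61660623]
```

View pics/e1s.png

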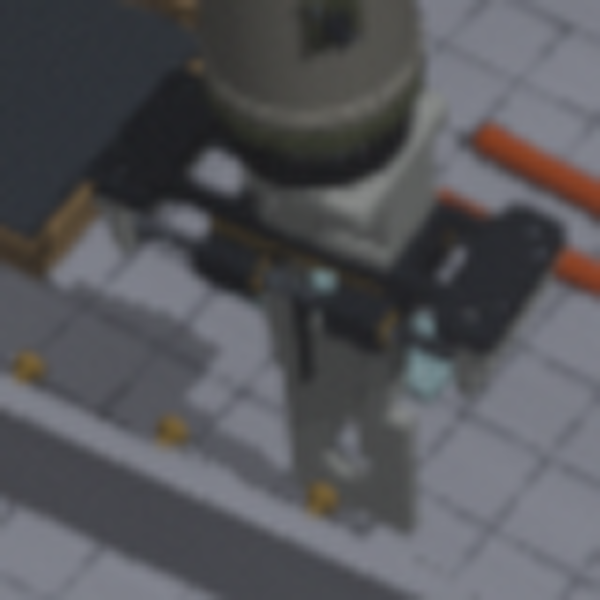

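View pics/e1t.png

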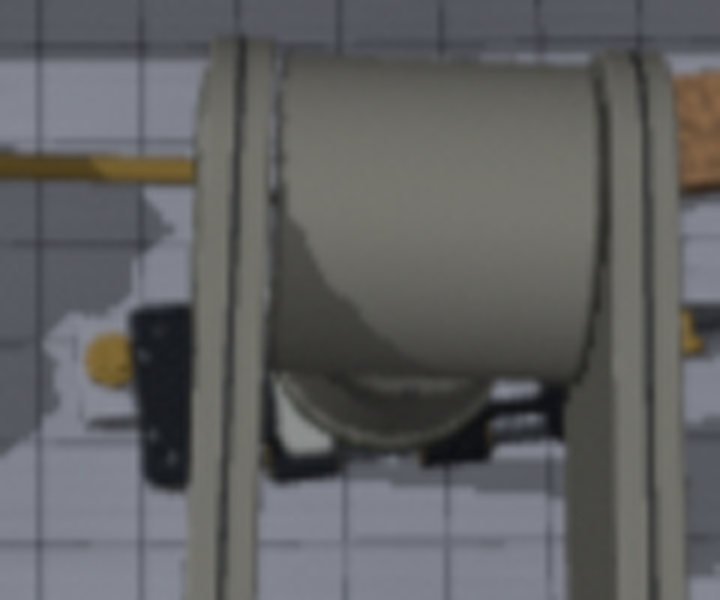

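Call:
play_rows([
  {"slide": [0.33,0.033,0],"roll": 0,"fingers": -1},
  {"slide": [0.33,0.033,0],"roll": 0,"fingers": -1},
  {"slide": [0.2,0.02,0],"roll": 0,"fingers": -1},
  {"slide": [0,0,0],"roll": 0,"fingers": -1},
])

```text
t: 26.32
tool_pos: [0.6072, 0.0275, 0.1246]
orientation: [2.169, 0.11, -2.17]
force: [0.3, 0.3, -0.6]
opening: 0.0299
```

Run:
```python
from ov import *
crop("scene",(190,140,270,220),"e2s.png",7.5)
```

```text
(no output)
```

View pics/e2s.png

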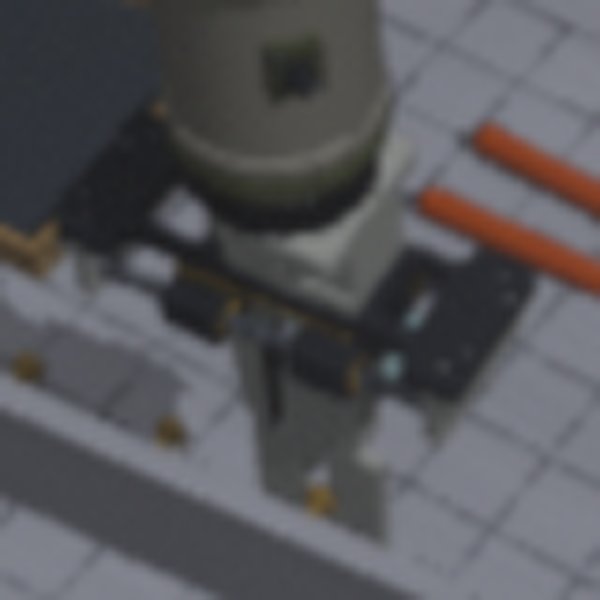

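Call:
play_rows([
  {"slide": [0.2,0.02,0],"roll": 0,"fingers": -1},
  {"slide": [0.15,0.015,0],"roll": 0,"fingers": -1},
  {"slide": [0,0,0],"roll": 0,"fingers": -1},
])

```text
t: 26.75
tool_pos: [0.6176, 0.0285, 0.1247]
orientation: [2.17, 0.109, -2.169]
force: [0.1, 1.0, -0.2]
opening: 0.03
```

Run:
```python
from ov import *
crop("scene",(190,140,270,220),"e3s.png",7.5)
```

```text
(no output)
```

View pics/e3s.png

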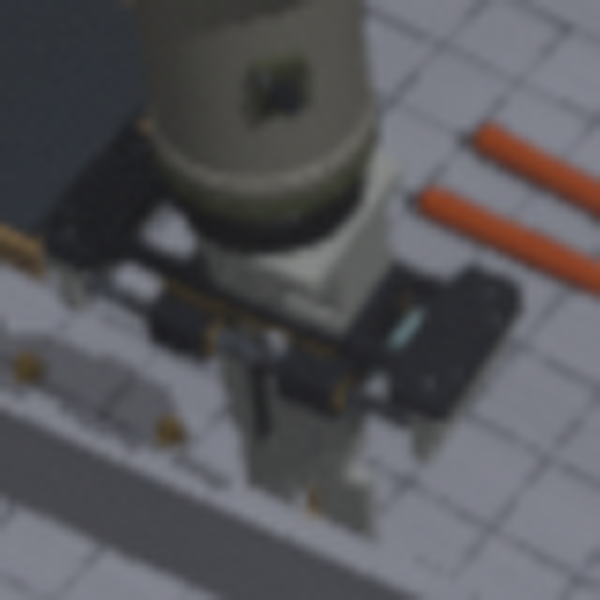

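Call:
play_rows([
  {"slide": [0.04,0.004,-0.2],"roll": 0,"fingers": -1},
  {"slide": [0,0,-0.25],"roll": 0,"fingers": -1},
  {"slide": [0,0,-0.2],"roll": 0,"fingers": -1},
  {"slide": [0,0,-0.15],"roll": 0,"fingers": -1},
  {"slide": [0,0,0],"roll": 0,"fingers": -1},
])

```text
t: 27.42
tool_pos: [0.6183, 0.0286, 0.1002]
orientation: [2.169, 0.11, -2.17]
force: [0.9, 0.3, -1.7]
opening: 0.0299
```

Call:
play_rows([
  {"slide": [0,0,-0.08],"roll": 0,"fingers": -1},
  {"slide": [0,0,-0.07],"roll": 0,"fingers": -1},
  {"slide": [0,0,0],"roll": 0,"fingers": -1},
])

```text
t: 27.8
tool_pos: [0.6197, 0.0286, 0.0985]
orientation: [2.173, 0.109, -2.166]
force: [-2.2, 0.8, 9.1]
opening: 0.0303
```

Call:
play_rows([
  {"slide": [0,0,0.05],"roll": 0,"fingers": -0.1},
  {"slide": [0,0,0],"roll": 0,"fingers": -0.1},
  {"slide": [0,0,0],"roll": 0,"fingers": -0.1},
  {"slide": [0,0,0.5],"roll": 0,"fingers": -0.1},
  {"slide": [0,0,1],"roll": 0,"fingers": -0.1},
  {"slide": [0,0,1],"roll": 0,"fingers": -0.1},
  {"slide": [-0.5,0,1],"roll": 0,"fingers": 0.2},
  {"slide": [-1,0,1],"roll": 0,"fingers": 0.2},
  {"slide": [-1,0,1],"roll": 1,"fingers": 0.2},
  {"slide": [0,1,0.5],"roll": 1,"fingers": 0.2},
  {"slide": [0,1,0],"roll": 1,"fingers": 0.2},
  {"slide": [0,1,0],"roll": 1,"fingers": 0.2},
  {"slide": [0,1,0],"roll": 0.3,"fingers": 0.2},
])

```text
t: 29.42
tool_pos: [0.5435, 0.1496, 0.2791]
orientation: [1.814, 0.666, -1.812]
force: [-0.2, 0.2, 0.3]
opening: 0.0563
```

Run:
```python
from ov import *
crop("scene",(150,140,270,230),"e4s.png",6.5)
crop("top",(225,100,385,200),"e4t.png",5)
```

```text
(no output)
```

View pics/e4s.png

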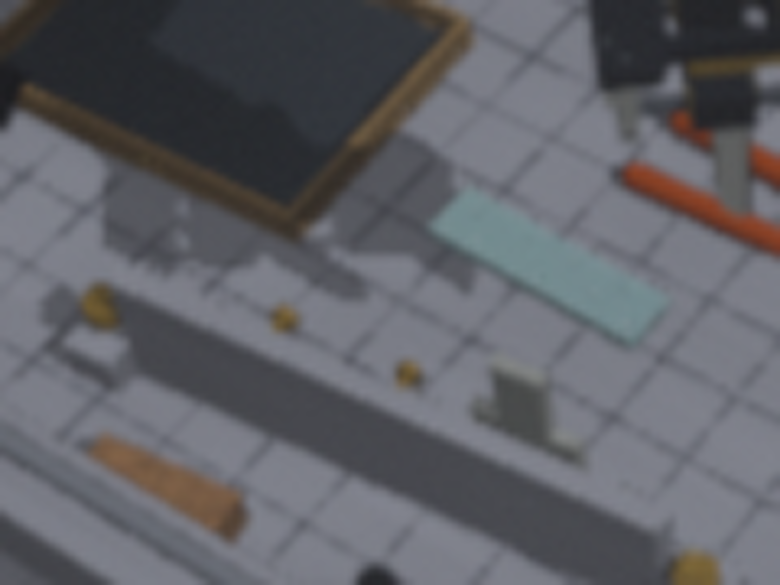

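View pics/e4t.png

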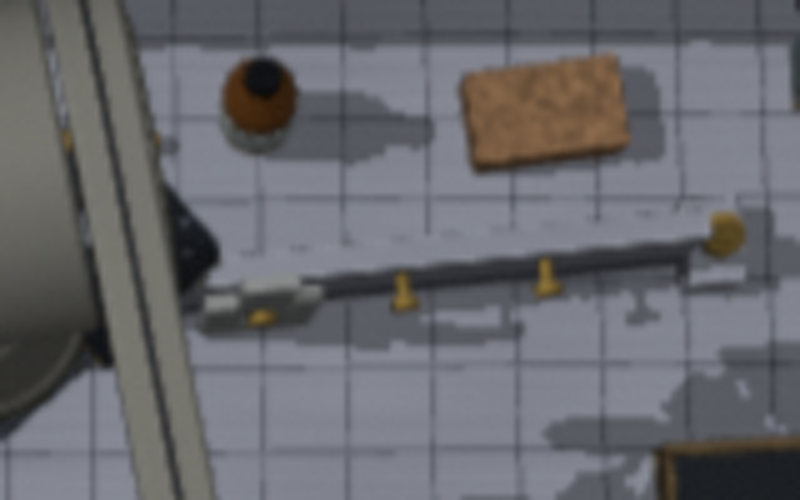

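Call:
play_rows([
  {"slide": [0,1,0],"roll": 0,"fingers": 0.2},
  {"slide": [0,1,0],"roll": 0,"fingers": 0.2},
  {"slide": [0,1,0],"roll": 0,"fingers": 0.2},
  {"slide": [0,1,0],"roll": 0,"fingers": 0.2},
  {"slide": [0,1,0],"roll": 0,"fingers": 0.2},
  {"slide": [0,1,0],"roll": 0,"fingers": 0.2},
  {"slide": [0,1,0],"roll": 0,"fingers": 0.2},
  {"slide": [0,1,0],"roll": 0,"fingers": 0.2},
  {"slide": [0,1,0],"roll": 0,"fingers": 0.2},
  {"slide": [0.02,0.22,-0.5],"roll": 0,"fingers": 0.2},
  {"slide": [0,0,-1],"roll": 0,"fingers": 0.2},
  {"slide": [0,0,-0.7],"roll": 0,"fingers": 0.2},
  {"slide": [0,0,0],"roll": 0,"fingers": 0.2},
])

```text
t: 31.15
tool_pos: [0.5431, 0.4234, 0.2086]
orientation: [1.81, 0.661, -1.82]
force: [0.8, -0.6, -0.3]
opening: 0.0556
```

Run:
```python
from ov import *
crop("scene",(250,150,400,280),"g1s.png",4.6)
p=robot.read_state()["tool_pos"];print(p)
for q in(p,(.5438,.4260,.1667)):print((proj("scene",q)-[250,150])*4.6)
```

```text
[0.54378464 0.42402815 0.21073324]
[486.95175659 350.72875662]
[475.1541329  388.25398083]
```

View pics/g1s.png

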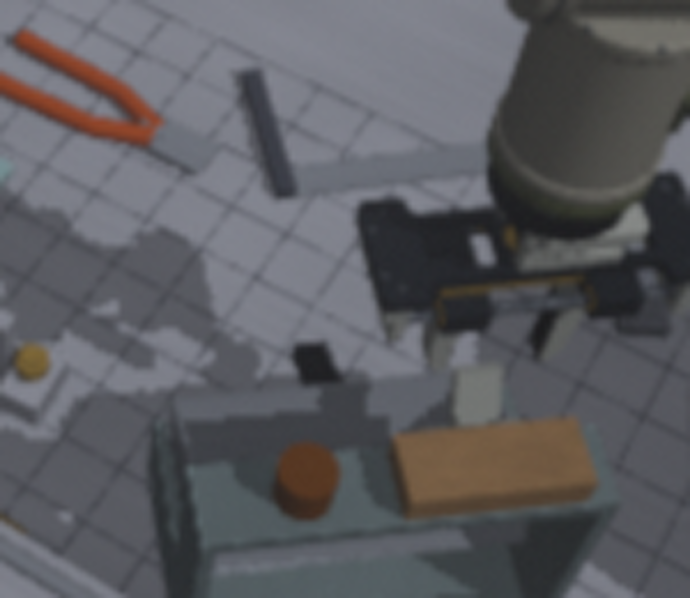

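Looks aligned. Descend from .2107 to .148 and grip.

Call:
play_rows([
  {"slide": [0,0.05,-0.7],"roll": 0,"fingers": 0.2},
  {"slide": [0,0,-0.7],"roll": 0,"fingers": 0.2},
  {"slide": [0,0,-0.65],"roll": 0,"fingers": 0.2},
  {"slide": [0,0,0],"roll": 0,"fingers": 0.2},
  {"slide": [0,0,0],"roll": 0,"fingers": -1},
  {"slide": [0,0,0],"roll": 0,"fingers": -1},
  {"slide": [0,0,0],"roll": 0,"fingers": -1},
  {"slide": [0,0,0],"roll": 0,"fingers": -1},
], squeeze=20)

```text
t: 32.2
tool_pos: [0.5445, 0.427, 0.1511]
orientation: [1.816, 0.664, -1.814]
force: [0.1, -0.5, 1.3]
opening: 0.0296
```

Call:
play_rows([
  {"slide": [-0.11,-0.09,0.3],"roll": 0,"fingers": -1},
  {"slide": [-0.22,-0.19,0.6],"roll": 0,"fingers": -1},
  {"slide": [-0.22,-0.19,0.6],"roll": 0,"fingers": -1},
  {"slide": [-0.22,-0.19,0.6],"roll": 0,"fingers": -1},
  {"slide": [-0.22,-0.19,0.6],"roll": 0,"fingers": -1},
  {"slide": [-0.22,-0.19,0.6],"roll": 0,"fingers": -1},
  {"slide": [-0.2,-0.2,0.8],"roll": 0,"fingers": -1},
  {"slide": [-0.2,-0.2,0.8],"roll": 0,"fingers": -1},
  {"slide": [0,0,0.3],"roll": 0,"fingers": -1},
  {"slide": [0,0,0],"roll": 0,"fingers": -1},
])

```text
t: 33.45
tool_pos: [0.4961, 0.3837, 0.307]
orientation: [1.816, 0.664, -1.814]
force: [-0.0, -0.2, -1.0]
opening: 0.0299
```

Run:
```python
from ov import *
crop("scene",(230,90,430,280),"g2s.png",3.15)
```

```text
(no output)
```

View pics/g2s.png

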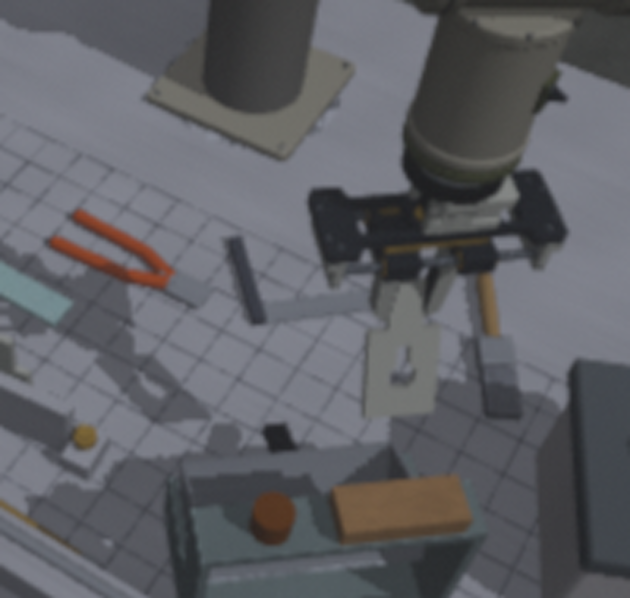

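Call:
play_rows([
  {"slide": [0,-0.5,0],"roll": 0,"fingers": -1},
  {"slide": [0,-1,0],"roll": 0,"fingers": -1},
  {"slide": [0,-1,0],"roll": 0,"fingers": -1},
  {"slide": [0,-1,0],"roll": 0,"fingers": -1},
  {"slide": [0,-1,0],"roll": -0.3,"fingers": -1},
  {"slide": [0,-1,0],"roll": -1,"fingers": -1},
  {"slide": [0,-1,0],"roll": -1,"fingers": -1},
  {"slide": [0,-1,0],"roll": -1,"fingers": -1},
  {"slide": [0,-1,0],"roll": -1,"fingers": -1},
  {"slide": [0.2,-1,0],"roll": 0,"fingers": -1},
  {"slide": [0.2,-1,0],"roll": 0,"fingers": -1},
  {"slide": [0.3,-1,0],"roll": 0,"fingers": -1},
  {"slide": [0.3,-1,0],"roll": 0,"fingers": -1},
  {"slide": [0.3,-1,0],"roll": 0,"fingers": -1},
  {"slide": [0.3,-1,0],"roll": 0,"fingers": -1},
  {"slide": [0.3,-1,0],"roll": 0,"fingers": -1},
  {"slide": [0.3,-1,0],"roll": 0,"fingers": -1},
  {"slide": [0.3,-1,0],"roll": 0,"fingers": -1},
  {"slide": [0.3,-1,0],"roll": 0,"fingers": -1},
  {"slide": [0,-0.4,0],"roll": 0,"fingers": -1},
], squeeze=12)

```text
t: 36.0
tool_pos: [0.5789, -0.1853, 0.3046]
orientation: [2.168, 0.108, -2.174]
force: [0.3, 0.5, -1.2]
opening: 0.03
```

Call:
play_rows([
  {"slide": [0,0,-1],"roll": 0,"fingers": -1},
  {"slide": [0,0,-1],"roll": 0,"fingers": -1},
  {"slide": [0,0,-1],"roll": 0,"fingers": -1},
  {"slide": [0,0,-1],"roll": 0,"fingers": -1},
  {"slide": [0,0,-0.8],"roll": 0,"fingers": -1},
  {"slide": [0,0,-0.5],"roll": 0,"fingers": -1},
  {"slide": [0,0,0],"roll": 0,"fingers": -1},
])

```text
t: 36.88
tool_pos: [0.5786, -0.1829, 0.1459]
orientation: [2.167, 0.111, -2.173]
force: [0.4, 0.9, -0.8]
opening: 0.0295
```

Run:
```python
from ov import *
crop("scene",(110,90,250,210),"i1s.png",5)
p=robot.read_state()["tool_pos"]+[0,0,.0188];print(p)
tiltscan(p,.1015,None,[110,90],5,.1155)
```

```text
[ 0.57946168 -0.18332663  0.16604767]
-0.2 [419.6 415.1]
-0.1 [411.3 427.2]
0.0 [402.7 438.5]
0.1 [393.7 448.9]
0.2 [384.5 458.3]
0.3 [375.1 466.7]
0.4 [365.6 473.9]
0.5 [356.1 479.8]
0.6 [346.6 484.4]
```

View pics/i1s.png

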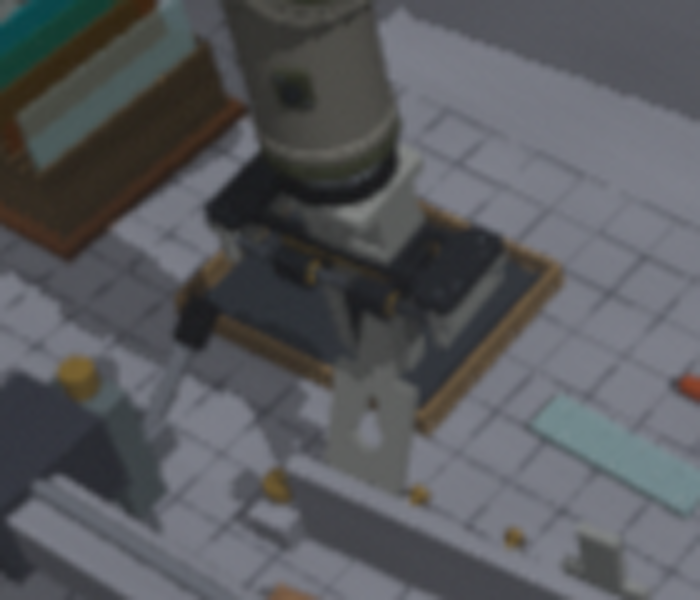

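Call:
play_rows([
  {"slide": [0,0,0.3],"roll": 0,"fingers": -1},
  {"slide": [0.27,0.027,0],"roll": 0,"fingers": -1},
  {"slide": [0.27,0.027,0],"roll": 0,"fingers": -1},
  {"slide": [0.27,0.027,0],"roll": 0,"fingers": -1},
  {"slide": [0.27,0.027,0],"roll": 0,"fingers": -1},
  {"slide": [0.27,0.027,0],"roll": 0,"fingers": -1},
  {"slide": [0.27,0.027,0],"roll": 0,"fingers": -1},
  {"slide": [0.2,0.02,0],"roll": 0,"fingers": -1},
  {"slide": [0,0,0],"roll": 0,"fingers": -1},
])

```text
t: 38.05
tool_pos: [0.6349, -0.1779, 0.1561]
orientation: [2.17, 0.11, -2.169]
force: [0.1, 0.0, -0.4]
opening: 0.0297
```

Run:
```python
from ov import *
crop("scene",(110,90,250,210),"i2s.png",5)
print(robot.read_state()["tool_pos"])
```

```text
[ 0.63472045 -0.17793888  0.15615626]
```

View pics/i2s.png

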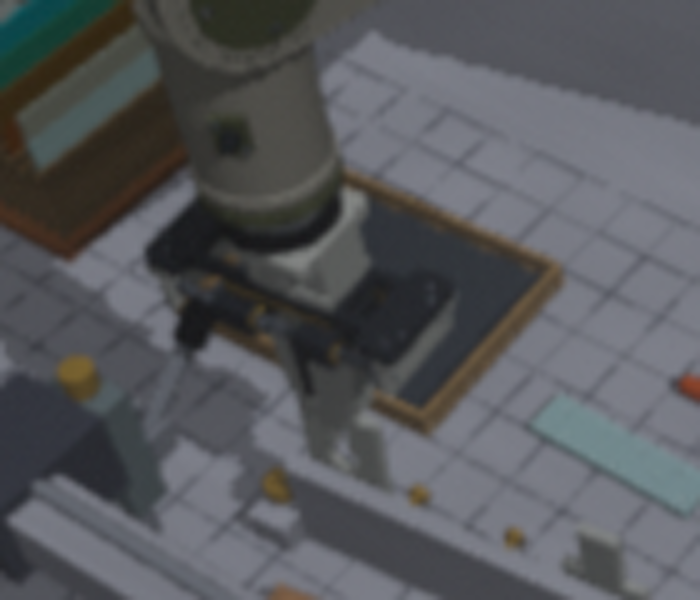

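Call:
play_rows([
  {"slide": [0.15,0.015,0],"roll": 0,"fingers": -1},
  {"slide": [0.1,0.01,0],"roll": 0,"fingers": -1},
  {"slide": [0.04,0.004,0],"roll": 0,"fingers": -1},
  {"slide": [0,0,0],"roll": 0,"fingers": -1},
])

```text
t: 38.6
tool_pos: [0.6431, -0.1771, 0.1562]
orientation: [2.17, 0.11, -2.17]
force: [-0.4, 0.2, 0.2]
opening: 0.0297
```

Call:
play_rows([
  {"slide": [-0.5,-0.05,0],"roll": 0,"fingers": -1},
  {"slide": [-0.8,0.2,0],"roll": 0,"fingers": -1},
  {"slide": [-0.4,0.6,-0.3],"roll": 0,"fingers": -1},
  {"slide": [0,0.7,-0.4],"roll": 0,"fingers": -1},
  {"slide": [0,0,0],"roll": 0,"fingers": -1},
  {"slide": [0,0,0],"roll": 0,"fingers": -1},
])

```text
t: 39.35
tool_pos: [0.5926, -0.1336, 0.1353]
orientation: [2.169, 0.11, -2.169]
force: [0.1, -0.2, -0.1]
opening: 0.0305
```

Run:
```python
from ov import *
crop("scene",(150,110,250,200),"i3s.png",6.5)
p=robot.read_state()["tool_pos"]+[0,0,.0188];print(p)
tiltscan(p,.1015,None,[150,110],6.5,.1155)
print("hole",(proj("scene",p-[0,0,.0755])-[150,110])*6.5)
```

```text
[ 0.59276094 -0.13393061  0.1543708 ]
-0.2 [341.4 475.4]
-0.1 [330.7 491.5]
0.0 [319.6 506.6]
0.1 [308.1 520.6]
0.2 [296.3 533.3]
0.3 [284.3 544.7]
0.4 [272.2 554.5]
0.5 [260.1 562.8]
0.6 [248.2 569.3]
hole [309.79755009 462.27425551]
```

View pics/i3s.png

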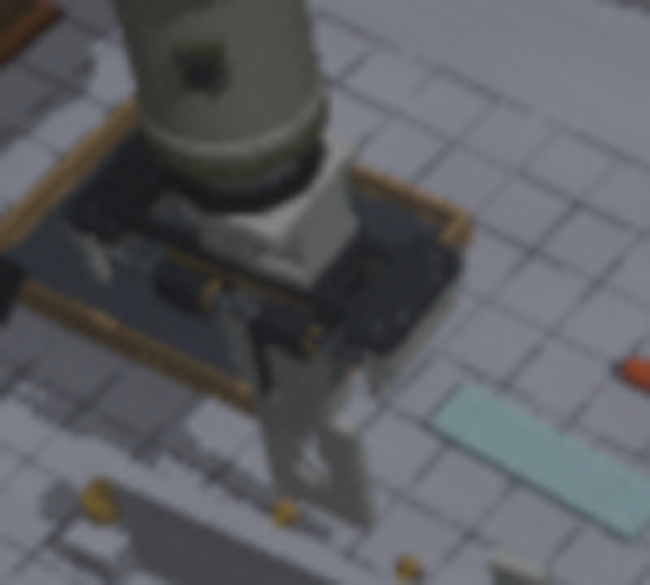

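Call:
play_rows([
  {"slide": [0.1,-0.02,-0.28],"roll": 0,"fingers": -1},
  {"slide": [0,0,0],"roll": 0,"fingers": -1},
  {"slide": [0,0,0],"roll": 0,"fingers": -1},
])

```text
t: 39.78
tool_pos: [0.595, -0.1345, 0.1266]
orientation: [2.169, 0.109, -2.17]
force: [0.2, 0.6, -1.0]
opening: 0.0298
```

Run:
```python
from ov import *
crop("scene",(160,130,240,210),"i4s.png",7.5)
p=robot.read_state()["tool_pos"]+[0,0,.0188];print(p)
print("hole",(proj("scene",p-[0,0,.0755])-[160,130])*7.5,"bottom",(proj("scene",p-[0,0,.1155])-[160,130])*7.5)
print("head",(proj("scene",(.6241-.0035,-.132,.07))-[160,130])*7.5)
```

```text
[ 0.59511875 -0.13445937  0.14562287]
hole [280.97175218 397.56487102] bottom [292.24588651 448.10298806]
head [250.79608921 435.61619922]
```

View pics/i4s.png

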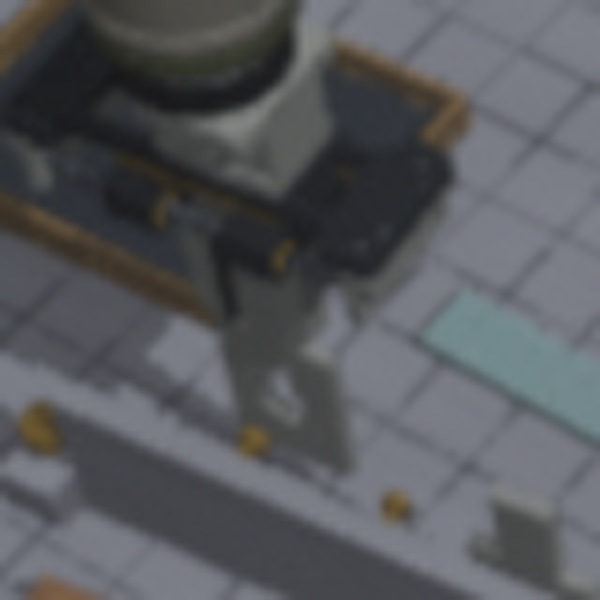

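Call:
play_rows([
  {"slide": [0.33,0.033,0],"roll": 0,"fingers": -1},
  {"slide": [0.33,0.033,0],"roll": 0,"fingers": -1},
  {"slide": [0.25,0.025,0],"roll": 0,"fingers": -1},
  {"slide": [0,0,0],"roll": 0,"fingers": -1},
])

```text
t: 40.33
tool_pos: [0.623, -0.1314, 0.1267]
orientation: [2.169, 0.11, -2.169]
force: [-0.3, -0.1, -1.0]
opening: 0.0301
```

Run:
```python
from ov import *
crop("scene",(160,130,240,210),"i5s.png",7.5)
```

```text
(no output)
```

View pics/i5s.png

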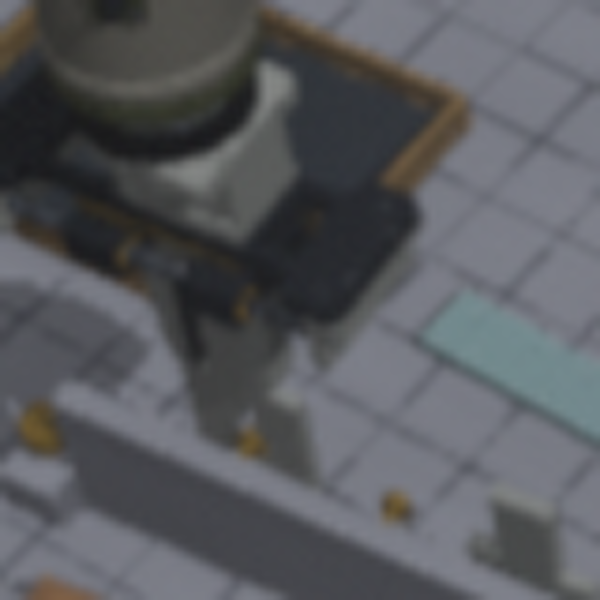

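Call:
play_rows([
  {"slide": [0.2,0.02,0],"roll": 0,"fingers": -1},
  {"slide": [0.17,0.015,0],"roll": 0,"fingers": -1},
  {"slide": [0,0,0],"roll": 0,"fingers": -1},
  {"slide": [0.03,0.003,-0.2],"roll": 0,"fingers": -1},
  {"slide": [0,0,-0.25],"roll": 0,"fingers": -1},
  {"slide": [0,0,-0.2],"roll": 0,"fingers": -1},
  {"slide": [0,0,-0.15],"roll": 0,"fingers": -1},
  {"slide": [0,0,0],"roll": 0,"fingers": -1},
])

```text
t: 41.38
tool_pos: [0.6339, -0.1303, 0.1021]
orientation: [2.169, 0.11, -2.171]
force: [-0.0, 0.1, -0.8]
opening: 0.0298
```

Call:
play_rows([
  {"slide": [0,0,-0.08],"roll": 0,"fingers": -1},
  {"slide": [0,0,-0.07],"roll": 0,"fingers": -1},
  {"slide": [0,0,0],"roll": 0,"fingers": -1},
])

```text
t: 41.75
tool_pos: [0.6353, -0.1305, 0.1003]
orientation: [2.172, 0.109, -2.167]
force: [-2.4, 0.8, 7.4]
opening: 0.0296
```

Call:
play_rows([
  {"slide": [0,0,0.05],"roll": 0,"fingers": -0.1},
  {"slide": [0,0,0],"roll": 0,"fingers": -0.1},
  {"slide": [0,0,0],"roll": 0,"fingers": -0.1},
  {"slide": [0,0,0.5],"roll": 0,"fingers": -0.1},
  {"slide": [0,0,1],"roll": 0,"fingers": -0.1},
  {"slide": [0,0,1],"roll": 0,"fingers": -0.1},
  {"slide": [-0.5,0,1],"roll": 0,"fingers": 0.2},
  {"slide": [-1,0,1],"roll": 0,"fingers": 0.6},
  {"slide": [-1,0,0.5],"roll": 1,"fingers": 0.6},
  {"slide": [-1,-1,0],"roll": 1,"fingers": 0.6},
  {"slide": [-1,-1,0],"roll": 1,"fingers": 0.6},
  {"slide": [-1,-1,0],"roll": 1,"fingers": 0.6},
  {"slide": [-1,-1,0],"roll": 1,"fingers": 0.6},
  {"slide": [-1,-1,0],"roll": 1,"fingers": 0.6},
  {"slide": [0,0,0],"roll": 1,"fingers": 0.6},
  {"slide": [0,0,0],"roll": 1,"fingers": 0.6},
  {"slide": [0,0,0],"roll": 1,"fingers": 0.6},
  {"slide": [0,0,0],"roll": 1,"fingers": 0.6},
  {"slide": [0,0,0],"roll": 0.3,"fingers": 0.6},
])

```text
t: 44.12
tool_pos: [0.4095, -0.2805, 0.2511]
orientation: [1.23, 1.194, -1.23]
force: [-0.2, 0.6, 0.9]
opening: 0.0744
```

Run:
```python
from ov import *
crop("scene",(150,140,270,230),"j1s.png",6.5)
crop("top",(225,110,385,235),"j1t.png",5)
crop("scene",(0,0,512,384),"j1a.png")
c=cv2.cvtColor(robot.read_camera("top"),cv2.COLOR_RGB2HSV)
m=cv2.inRange(c,(80,40,80),(100,255,255)); m[:170]=0;m[250:]=0;m[:,:250]=0;m[:,350:]=0
cn=max(cv2.findContours(m,0,1)[0],key=cv2.contourArea);r=cv2.minAreaRect(cn);b=cv2.boxPoints(r)
P=np.array([atz("top",q,.009) for q in b]);print(cv2.countNonZero(m),P,P.mean(0),np.linalg.norm(np.diff(P,axis=0),axis=1))
```

```text
679 [[ 0.45643804  0.00664268  0.009     ]
 [ 0.49438411  0.00532616  0.009     ]
 [ 0.49027566 -0.14285076  0.009     ]
 [ 0.45239584 -0.14104625  0.009     ]] [ 0.47337341 -0.06798204  0.009     ] [0.0379689  0.14823386 0.03792278]
```

View pics/j1s.png

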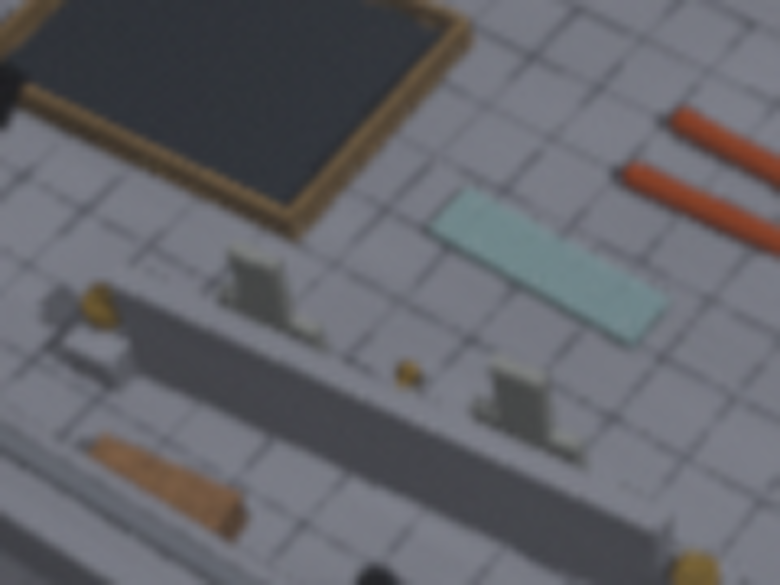

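View pics/j1t.png

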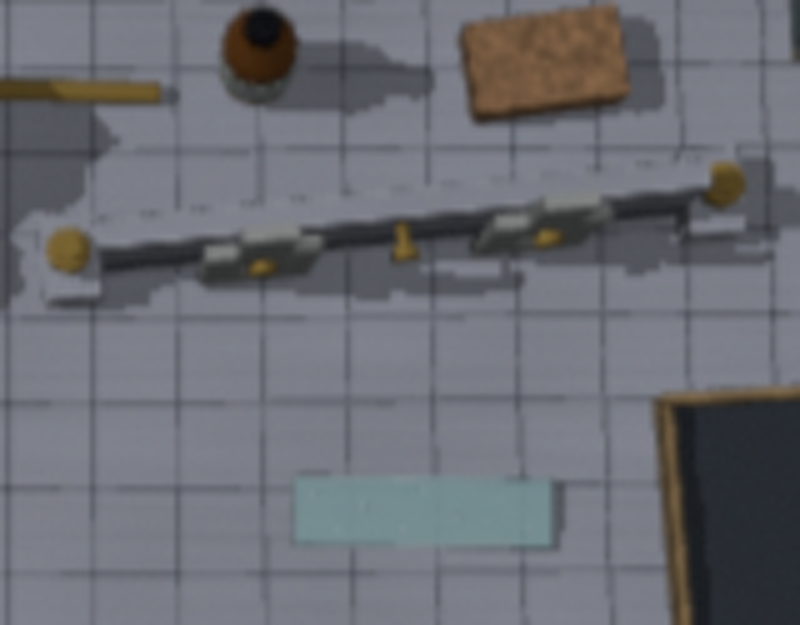

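View pics/j1a.png

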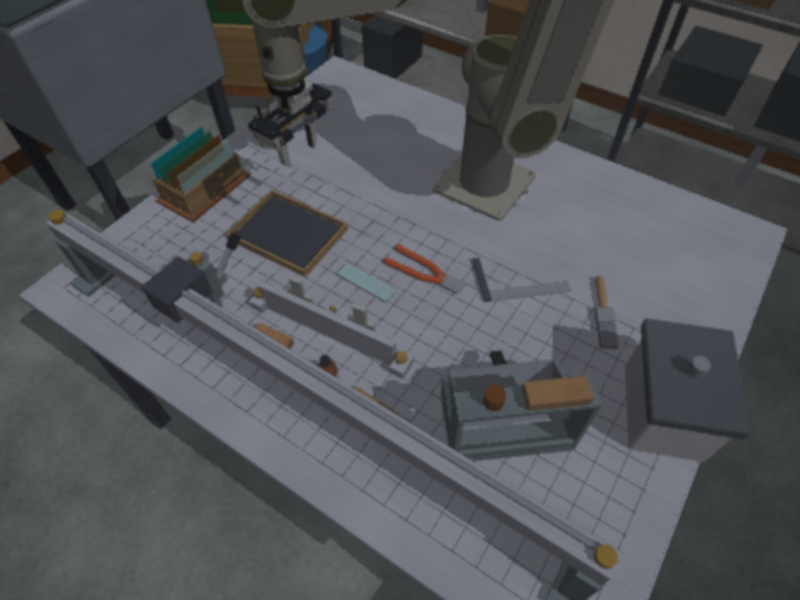

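Call:
play_rows([
  {"slide": [0.3,1,0],"roll": 0,"fingers": 0.29},
  {"slide": [0.3,1,0],"roll": 0,"fingers": 0.29},
  {"slide": [0.3,1,0],"roll": 0,"fingers": 0.29},
  {"slide": [0.3,1,0],"roll": 0,"fingers": 0.29},
  {"slide": [0.3,1,0],"roll": 0,"fingers": 0.29},
  {"slide": [0.3,1,-0.5],"roll": 0,"fingers": 0.29},
  {"slide": [0.35,1,-1],"roll": 0,"fingers": 0.29},
  {"slide": [0,0.08,-1],"roll": 0,"fingers": 0.29},
  {"slide": [0,0,-1],"roll": 0,"fingers": 0.29},
  {"slide": [0,0,-1],"roll": 0,"fingers": 0.29},
  {"slide": [0,0,-1],"roll": 0,"fingers": 0.29},
  {"slide": [0,0,0],"roll": 0,"fingers": 0.29},
])

```text
t: 45.82
tool_pos: [0.4718, -0.0674, 0.0827]
orientation: [1.232, 1.198, -1.236]
force: [-0.2, -0.4, 0.2]
opening: 0.0601
```

Run:
```python
from ov import *
crop("scene",(190,110,300,210),"k1s.png",6)
```

```text
(no output)
```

View pics/k1s.png

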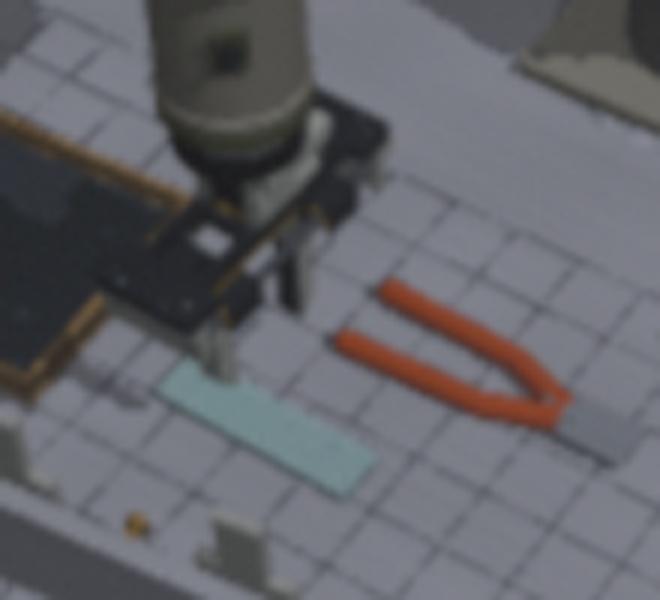

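Call:
play_rows([
  {"slide": [0.07,0,-0.9],"roll": 0,"fingers": 0.29},
  {"slide": [0,0,-0.8],"roll": 0,"fingers": 0.29},
  {"slide": [0,0,-0.6],"roll": 0,"fingers": 0.29},
  {"slide": [0,0,-0.3],"roll": 0,"fingers": 0.29},
  {"slide": [0,0,0],"roll": 0,"fingers": 0.29},
])

```text
t: 46.5
tool_pos: [0.4765, -0.0681, 0.0076]
orientation: [1.233, 1.193, -1.232]
force: [0.5, 0.5, -0.4]
opening: 0.06
```

Call:
play_rows([
  {"slide": [0,0,0],"roll": 0,"fingers": -1},
  {"slide": [0,0,0],"roll": 0,"fingers": -1},
  {"slide": [0,0,0],"roll": 0,"fingers": -1},
  {"slide": [0,0,0],"roll": 0,"fingers": -1},
], squeeze=25)

```text
t: 47.0
tool_pos: [0.4764, -0.0681, 0.0075]
orientation: [1.233, 1.193, -1.232]
force: [-0.8, -0.1, 5.3]
opening: 0.0386
```

Call:
play_rows([
  {"slide": [0,0,0],"roll": 0,"fingers": 0.29},
  {"slide": [0,0,0],"roll": 0,"fingers": 0.29},
  {"slide": [0,0,0],"roll": 0,"fingers": 0.29},
  {"slide": [0,0,-0.15],"roll": 0,"fingers": 0.29},
  {"slide": [0,0,0],"roll": 0,"fingers": 0.29},
])

```text
t: 47.62
tool_pos: [0.4754, -0.0679, 0.0017]
orientation: [1.232, 1.195, -1.233]
force: [-0.6, -0.3, -0.3]
opening: 0.0597
```

Call:
play_rows([
  {"slide": [0,0,0.02],"roll": 0,"fingers": -1},
  {"slide": [0,0,0],"roll": 0,"fingers": -1},
  {"slide": [0,0,0],"roll": 0,"fingers": -1},
  {"slide": [0,0,0],"roll": 0,"fingers": -1},
])

```text
t: 48.12
tool_pos: [0.4761, -0.068, 0.003]
orientation: [1.233, 1.194, -1.232]
force: [-0.1, -0.1, 0.3]
opening: 0.0398
```

Call:
play_rows([
  {"slide": [0,0,0.5],"roll": 0,"fingers": -1},
  {"slide": [0,0,1],"roll": 0,"fingers": -1},
  {"slide": [0,0,1],"roll": 0,"fingers": -1},
  {"slide": [-0.1,-0.8,0.3],"roll": 0,"fingers": -1},
  {"slide": [-0.1,-1,0],"roll": 0,"fingers": -1},
  {"slide": [-0.1,-1,0],"roll": 0,"fingers": -1},
  {"slide": [-0.1,-1,0],"roll": 0.3,"fingers": -1},
  {"slide": [-0.1,-1,0],"roll": 0.3,"fingers": -1},
  {"slide": [-0.1,-1,0],"roll": 0,"fingers": -1},
  {"slide": [-0.1,-1,0],"roll": 0,"fingers": -1},
  {"slide": [-0.1,-1,0],"roll": 0,"fingers": -1},
  {"slide": [0,-1,0],"roll": 0,"fingers": -1},
  {"slide": [0,0,0],"roll": 0,"fingers": -1},
])

```text
t: 49.75
tool_pos: [0.4518, -0.3339, 0.088]
orientation: [1.172, 1.231, -1.172]
force: [-0.8, -0.0, -0.8]
opening: 0.0393
```

Run:
```python
from ov import *
crop("scene",(120,90,250,210),"k2s.png",5)
```

```text
(no output)
```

View pics/k2s.png

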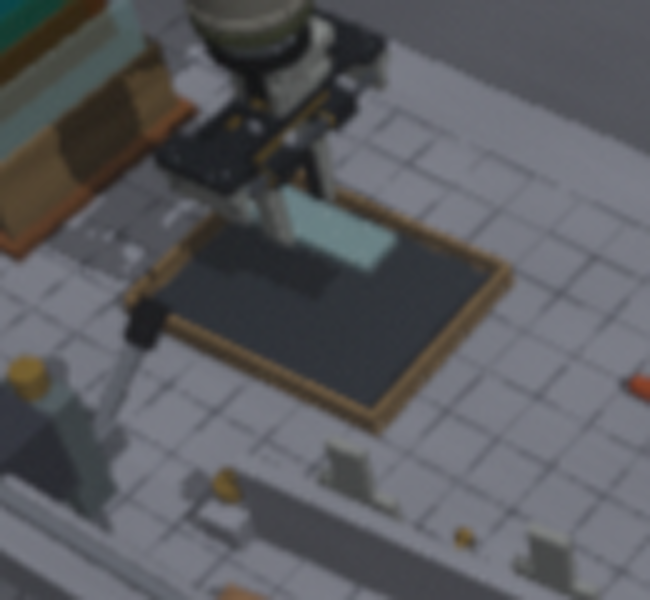

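Call:
play_rows([
  {"slide": [0,0,-0.9],"roll": 0,"fingers": -1},
  {"slide": [0,0,-0.9],"roll": 0,"fingers": -1},
  {"slide": [0,0,-0.5],"roll": 0,"fingers": -1},
  {"slide": [0,0,-0.3],"roll": 0,"fingers": -1},
  {"slide": [0,0,0],"roll": 0,"fingers": -1},
  {"slide": [0,0,0],"roll": 0,"fingers": -1},
])

```text
t: 50.55
tool_pos: [0.4525, -0.3323, 0.0097]
orientation: [1.171, 1.232, -1.17]
force: [-0.7, -0.1, -1.9]
opening: 0.0393
```

Call:
play_rows([
  {"slide": [0,0,0],"roll": 0,"fingers": 0.29},
  {"slide": [0,0,0],"roll": 0,"fingers": 0.29},
  {"slide": [0,0,0.5],"roll": 0,"fingers": 0.29},
  {"slide": [0,0,1],"roll": 0,"fingers": 0.29},
  {"slide": [0,0,1],"roll": 0,"fingers": 0.29},
  {"slide": [0,0,1],"roll": 0,"fingers": 0.2},
  {"slide": [0,0,1],"roll": 0,"fingers": 0.2},
  {"slide": [0,0,1],"roll": 0,"fingers": 0.2},
  {"slide": [0,1,1],"roll": 0,"fingers": 0.2},
  {"slide": [0,1,1],"roll": -1,"fingers": 0.2},
  {"slide": [0,1,0],"roll": -1,"fingers": 0.2},
  {"slide": [0,1,0],"roll": -1,"fingers": 0.2},
  {"slide": [0,1,0],"roll": -1,"fingers": 0.2},
  {"slide": [0,1,0],"roll": -1,"fingers": 0.2},
  {"slide": [0,1,0],"roll": -1,"fingers": 0.2},
  {"slide": [0,1,0],"roll": -0.59,"fingers": 0.2},
  {"slide": [0,1,0],"roll": 0,"fingers": 0.2},
  {"slide": [0,1,0],"roll": 0,"fingers": 0.2},
  {"slide": [0,1,0],"roll": 0,"fingers": 0.2},
  {"slide": [0,1,0],"roll": 0,"fingers": 0.2},
])

```text
t: 53.05
tool_pos: [0.452, 0.029, 0.2353]
orientation: [1.815, 0.664, -1.812]
force: [0.2, -0.2, 0.7]
opening: 0.0556
```

Run:
```python
from ov import *
crop("scene",(120,90,270,210),"k3s.png",5)
print([ (x["point"],x["p"]) for x in robot.mark_of("scene","tip_bin_tab")[:1]], proj("scene",(.515,.307,.0584)))
crop("scene",(250,180,400,290),"k3b.png",5)
crop("top",(340,120,480,260),"k3t.png",4)
```

```text
[([317.3, 227.5], 0.66)] [317.28298441 227.26065364]
```

View pics/k3s.png

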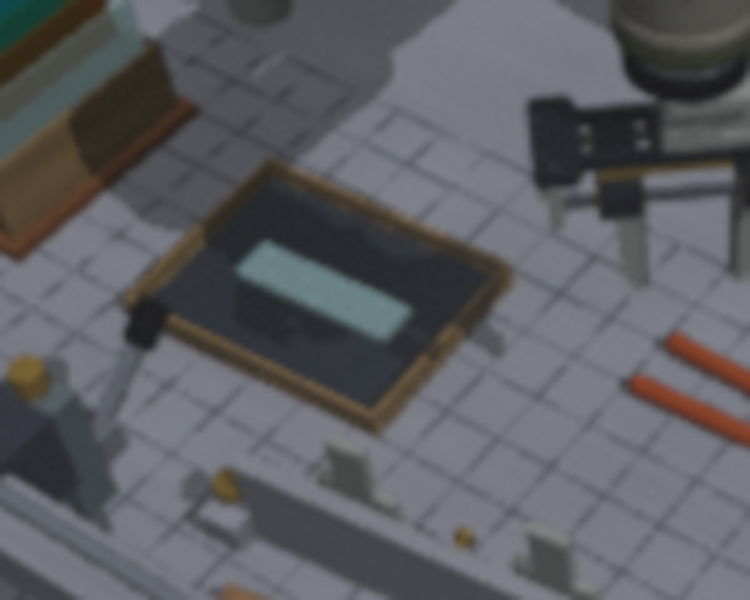

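View pics/k3b.png

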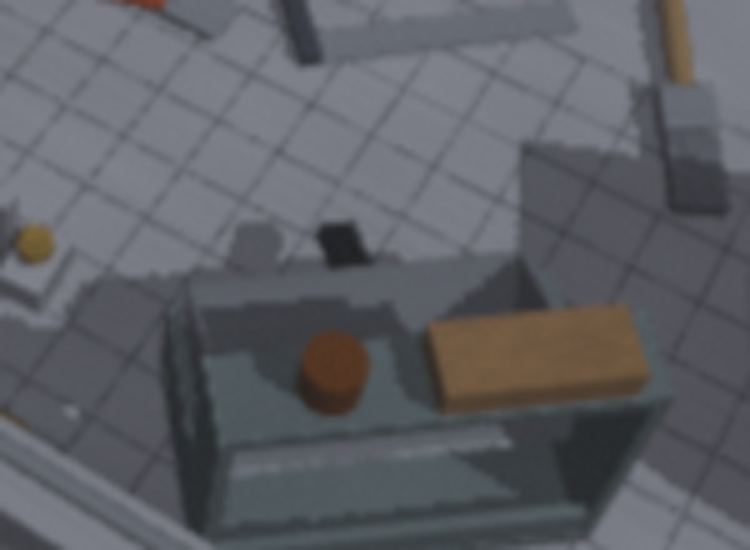

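View pics/k3t.png

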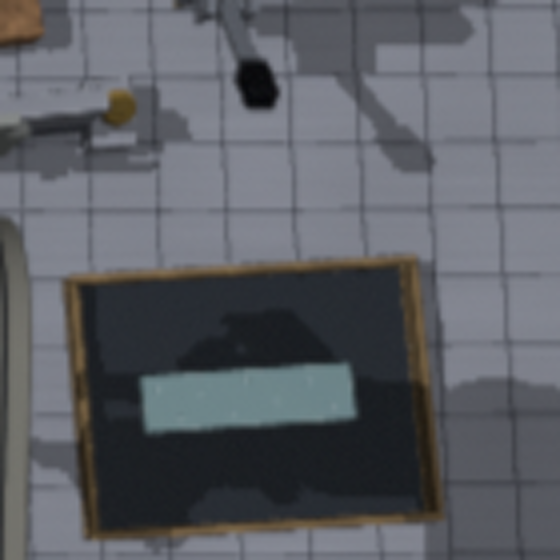

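Call:
play_rows([
  {"slide": [0.22,1,0],"roll": 0,"fingers": 0.2},
  {"slide": [0.22,1,0],"roll": 0,"fingers": 0.2},
  {"slide": [0.22,1,0],"roll": 0,"fingers": 0.2},
  {"slide": [0.22,1,0],"roll": 0,"fingers": 0.2},
  {"slide": [0.22,1,0],"roll": 0,"fingers": 0.2},
  {"slide": [0.22,1,0],"roll": 0,"fingers": 0.2},
  {"slide": [0.22,1,0],"roll": 0,"fingers": 0.2},
  {"slide": [0.22,1,0],"roll": 0,"fingers": 0.2},
  {"slide": [0.28,1,0],"roll": 0,"fingers": 0.2},
  {"slide": [0.05,0.27,-1],"roll": 0,"fingers": 0.2},
  {"slide": [0,0,-1],"roll": 0,"fingers": 0.2},
  {"slide": [0,0,-1],"roll": 0,"fingers": 0.2},
  {"slide": [0,0,-1],"roll": 0,"fingers": 0.2},
  {"slide": [0,0,-1],"roll": 0,"fingers": 0.2},
  {"slide": [0,0,-1],"roll": 0,"fingers": 0.2},
  {"slide": [0,0,-0.5],"roll": 0,"fingers": 0.2},
  {"slide": [0,0,0],"roll": 0,"fingers": 0.2},
])

```text
t: 55.38
tool_pos: [0.5143, 0.305, 0.0381]
orientation: [1.812, 0.664, -1.816]
force: [-0.9, 0.2, 0.9]
opening: 0.0556
```

Call:
play_rows([
  {"slide": [0,0,0],"roll": 0,"fingers": -1},
  {"slide": [0,0,0],"roll": 0,"fingers": -1},
  {"slide": [0,0,0],"roll": 0,"fingers": -1},
  {"slide": [0,0,0],"roll": 0,"fingers": -1},
  {"slide": [0.07,0.06,0.15],"roll": 0,"fingers": -1},
  {"slide": [0.11,0.1,0.2],"roll": 0,"fingers": -1},
  {"slide": [0.13,0.11,0.19],"roll": 0,"fingers": -1},
  {"slide": [0.14,0.12,0.17],"roll": 0,"fingers": -1},
  {"slide": [0.16,0.13,0.15],"roll": 0,"fingers": -1},
  {"slide": [0,0,0],"roll": 0,"fingers": -1},
], squeeze=30)

```text
t: 56.62
tool_pos: [0.5338, 0.3227, 0.0657]
orientation: [1.816, 0.666, -1.812]
force: [-1.7, 2.3, -2.4]
opening: 0.0256
```

Nearly at the shut pose; press a bit further to the stop.

Call:
play_rows([
  {"slide": [0.08,0.07,0.08],"roll": 0,"fingers": -1},
  {"slide": [0.08,0.07,0.08],"roll": 0,"fingers": -1},
  {"slide": [0,0,0],"roll": 0,"fingers": -1},
])

```text
t: 57.0
tool_pos: [0.5342, 0.3231, 0.0661]
orientation: [1.803, 0.662, -1.823]
force: [-10.9, -8.0, -10.1]
opening: 0.0259
```

At the stop (force up, no motion). Release and retreat.

Call:
play_rows([
  {"slide": [-0.13,-0.11,-0.13],"roll": 0,"fingers": -1},
  {"slide": [0,0,0],"roll": 0,"fingers": 0.2},
  {"slide": [0,0,0],"roll": 0,"fingers": 0.2},
  {"slide": [0,0,0],"roll": 0,"fingers": 0.2},
  {"slide": [0,0,0.6],"roll": 0,"fingers": 0.2},
  {"slide": [0,0,1],"roll": 0,"fingers": 0.2},
  {"slide": [0,0,1],"roll": 0,"fingers": 0.2},
  {"slide": [-0.5,-0.5,1],"roll": 0,"fingers": 0.2},
  {"slide": [-1,-0.5,1],"roll": 0,"fingers": 0.2},
  {"slide": [-1,-0.5,1],"roll": 0,"fingers": 0.2},
  {"slide": [-1,-0.5,1],"roll": 0,"fingers": 0.2},
  {"slide": [-1,-1,0.5],"roll": 0,"fingers": 0.2},
  {"slide": [0,-1,0],"roll": 0,"fingers": 0.2},
  {"slide": [0,-1,0],"roll": 0,"fingers": 0.2},
  {"slide": [0,-1,0],"roll": 0,"fingers": 0.2},
  {"slide": [0,0,0],"roll": 0,"fingers": 0.2},
])

```text
t: 59.0
tool_pos: [0.3992, 0.1414, 0.2803]
orientation: [1.818, 0.662, -1.813]
force: [0.7, -0.0, 0.3]
opening: 0.056
```

Run:
```python
from ov import *
L=rack(.6097,.3875,.703,0)
draw("top",L,(60,90,220,220),"z1t.png",4.6)
crop("scene",(0,0,512,384),"z1s.png")
crop("top",(0,0,512,384),"z1a.png")
crop("scene",(130,150,250,230),"z1f.png",6.5)
```

```text
(no output)
```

View pics/z1t.png

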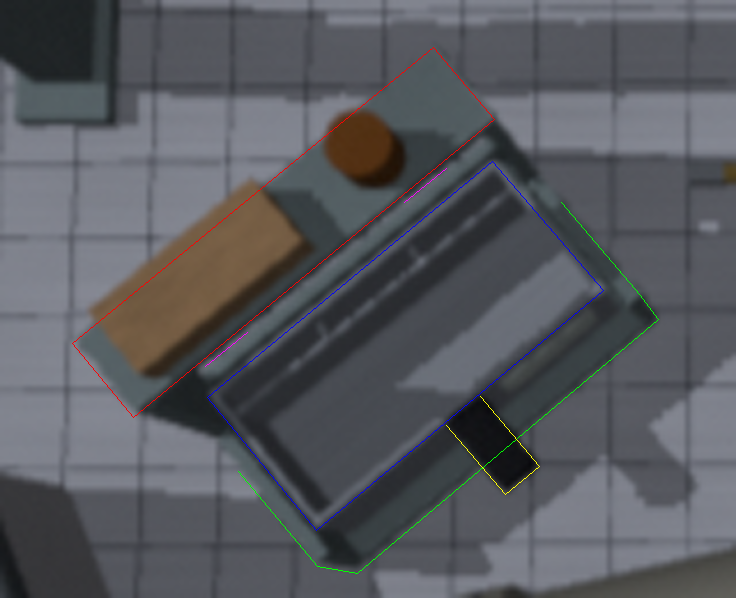

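View pics/z1s.png

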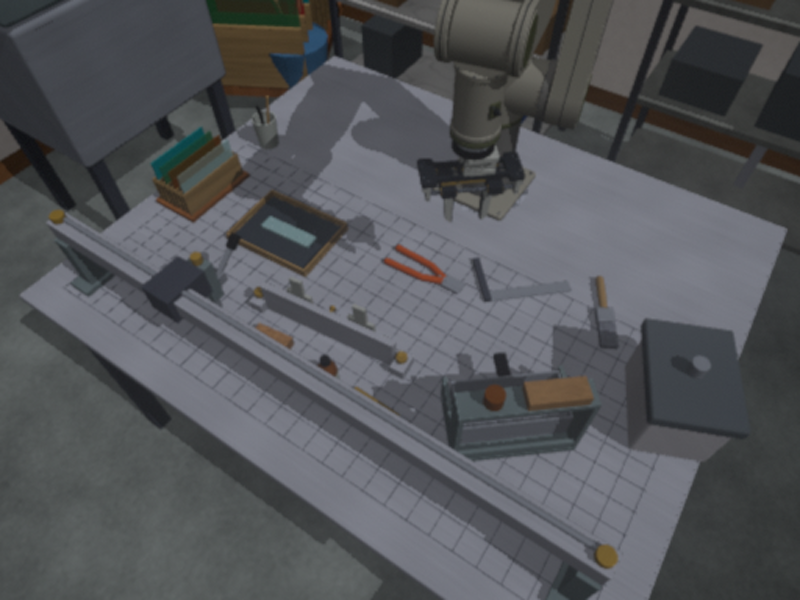

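View pics/z1a.png

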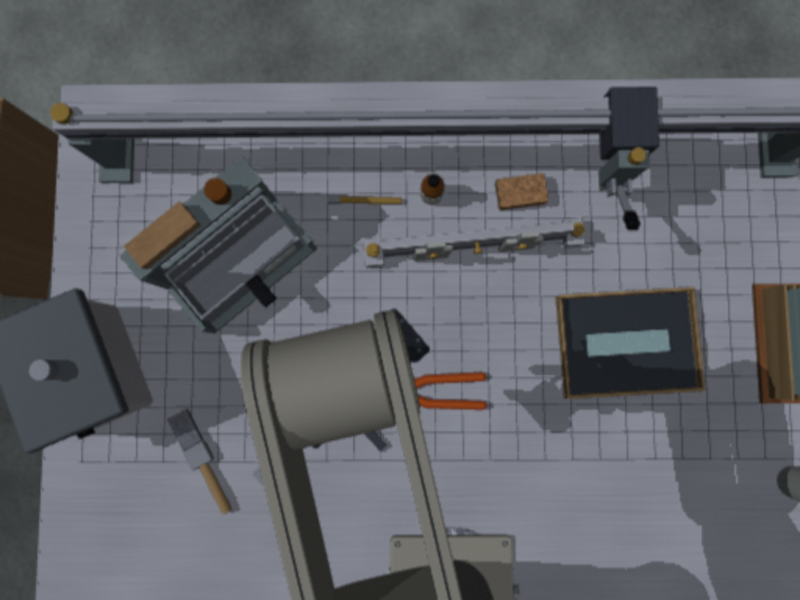

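View pics/z1f.png

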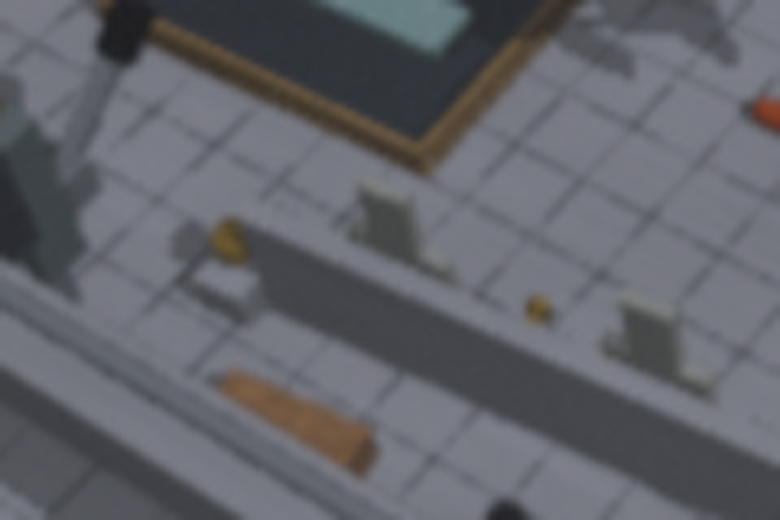

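Run:
```python
from ov import *
u=np.array([.9949,.1013]);v=np.array([-.1013,.9949])
hc=np.array([.616,-.052])
L=[]
for y in(-.08,.08):
  def P(x,dy,z): return np.array([*(hc+u*(.0175-x)+v*(y+dy)),.069-.0655+z])
  for x in(.003,.011):
    L.append(([P(x,-.032,0),P(x,-.032,.086),P(x,-.015,.086),P(x,-.015,.131),P(x,.015,.131),P(x,.015,.086),P(x,.032,.086),P(x,.032,0)],(0,0,255) if x<.01 else (0,255,0)))
draw("scene",L,(140,150,240,230),"z2s.png",7.5)
draw("top",L,(250,130,360,180),"z2t.png",7)
print((proj("top",(.6425,-.289,.176)))*1.5625)
```

```text
[631.0820569  220.52282116]
```

View pics/z2s.png

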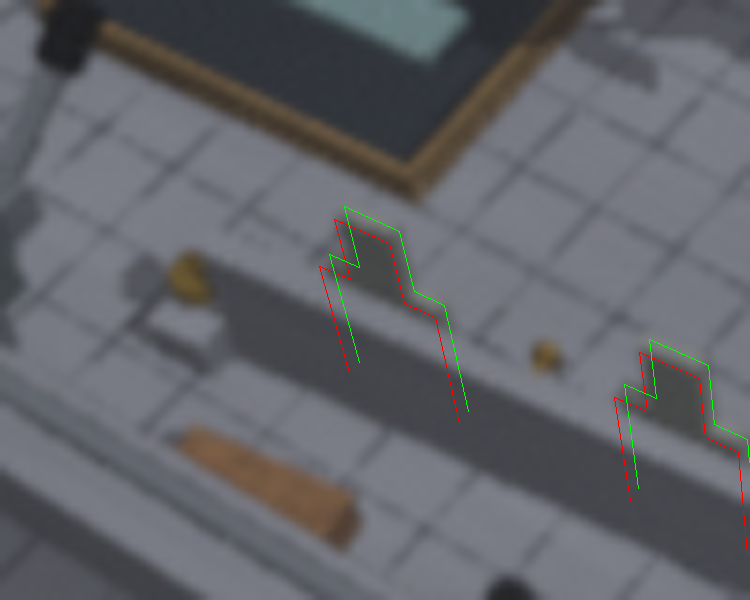

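View pics/z2t.png

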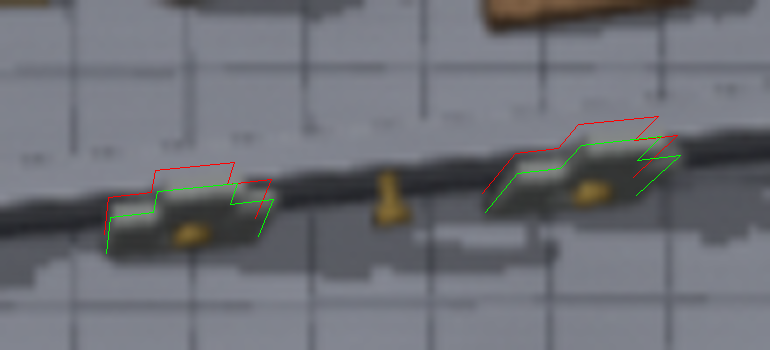

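```bash
python3 -c "
from plant import robot
print(robot.close_job())"
```

```text
the job is handed in; nothing more can be done
None
```

I did the whole job and handed it in at about 59 s of the 210 s allowed. `close_job()` gives no verdict, so these results come from my own last checks.

- **Lever:** I lifted it until it met its stop. In the last pictures the grip is within about a pixel of where a fully raised lever should show.
- **Bin:** I tipped it fully forward to its stop, emptied it, then pushed it shut against the stop. The final top view shows it shut.
- **Riser plates:** Only the two end plates, A and C, were there. A hangs on screw 3 (left) and C on screw 1 (right).
    - Both went over the screw heads without resistance and were lowered until they met a stop.
    - The overlays show both upright with tabs up, the screw heads in front of them, and 1–2 mm from where I expected.
    - Each plate came out of the bin leaning about 26 degrees, so I straightened it by pushing its lower edge against the fence.
- **Glass:** Only the clear strip was there, and it lies flat near the middle of the tray. I saw no hexagon on the bed in any picture. My first grip on the strip sat too high, so I reopened, went lower and gripped again.
- **Other tools and the bottle:** They showed no visible movement in the last pictures. The arm hid part of the plier and square in the top view, but the other view shows both in place.
- **Camera disagreement:** Marks predicted in the scene view sat about 1 pixel from the picture. I first placed the fence about 3 mm too near and corrected that before hanging the plates.

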